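# Rack the lapped pistons and cover them

### The job

Lift the dust cover off the rack and stand it on the bench in the clear space beside the rack, then put every piston valve standing on the bench away upright in its own empty cell of the rack, fully home; some cells already hold a blank hidden under the shutter, so press the shutters to feel which ones give all the way and which stop short. Once all the pistons are in, set the cover back over the rack so that it sits level and fully down on the ledge all round, and let go. Leave the other things on the bench where they are.

Things in the scene. Friction and masses are not known exactly. Their poses are not given: they have to be found in the camera images.
- rack: Fixed grey steel storage rack, origin at the centre of its underside on the bench, z up. Base 134 x 182 mm (its x, y). A ledge 14 mm wide runs all round, 40 mm above the bench; inside it the deck (106 x 154 mm) rises to 58 mm. In the deck are 2 (along x) by 3 (along y) square cells, 38 mm wide at 48 mm pitch, each closed by a spring shutter; two of the cells hold a hidden blank, drawn anew each time.
- rack_ledge (a point): Centre of the rack at the height of the ledge top (40 mm above the bench), axes as the rack's. The cover's lower edge rests on the ledge, around the deck.
- cell0 (a point): Centre of a cell's mouth at deck height, rack x -24, y -48 mm; axes as the rack's. Its steel shutter plate, 35.5 mm square, top 4 mm below the deck, hides the inside and slides straight down under a light push (under 1 N): 42 mm in an empty cell, but stopping hard after 8 mm over a blank. Let go, it springs back; a piston's weight holds it down.
- cell1 (a point): Centre of a cell's mouth at deck height, rack x -24, y 0 mm; axes as the rack's. Its steel shutter plate, 35.5 mm square, top 4 mm below the deck, hides the inside and slides straight down under a light push (under 1 N): 42 mm in an empty cell, but stopping hard after 8 mm over a blank. Let go, it springs back; a piston's weight holds it down.
- cell2 (a point): Centre of a cell's mouth at deck height, rack x -24, y 48 mm; axes as the rack's. Its steel shutter plate, 35.5 mm square, top 4 mm below the deck, hides the inside and slides straight down under a light push (under 1 N): 42 mm in an empty cell, but stopping hard after 8 mm over a blank. Let go, it springs back; a piston's weight holds it down.
- cell3 (a point): Centre of a cell's mouth at deck height, rack x 24, y -48 mm; axes as the rack's. Its steel shutter plate, 35.5 mm square, top 4 mm below the deck, hides the inside and slides straight down under a light push (under 1 N): 42 mm in an empty cell, but stopping hard after 8 mm over a blank. Let go, it springs back; a piston's weight holds it down.
- cell4 (a point): Centre of a cell's mouth at deck height, rack x 24, y 0 mm; axes as the rack's. Its steel shutter plate, 35.5 mm square, top 4 mm below the deck, hides the inside and slides straight down under a light push (under 1 N): 42 mm in an empty cell, but stopping hard after 8 mm over a blank. Let go, it springs back; a piston's weight holds it down.
- cell5 (a point): Centre of a cell's mouth at deck height, rack x 24, y 48 mm; axes as the rack's. Its steel shutter plate, 35.5 mm square, top 4 mm below the deck, hides the inside and slides straight down under a light push (under 1 N): 42 mm in an empty cell, but stopping hard after 8 mm over a blank. Let go, it springs back; a piston's weight holds it down.
- piston0: Nickel-plated piston valve standing upright on the bench, about 0.1 kg: body 24 mm diameter, 48 mm tall, with dark ports; above it a plain round stem 14 mm diameter, 34 mm tall (82 mm in all). Origin at the centre of its foot, z up to the stem. Three or four are there; an absent one reads None. Fully home in a cell its foot is 46 mm below the deck, the stem clear above it.
- piston1: Nickel-plated piston valve standing upright on the bench, about 0.1 kg: body 24 mm diameter, 48 mm tall, with dark ports; above it a plain round stem 14 mm diameter, 34 mm tall (82 mm in all). Origin at the centre of its foot, z up to the stem. Three or four are there; an absent one reads None. Fully home in a cell its foot is 46 mm below the deck, the stem clear above it.
- piston2: Nickel-plated piston valve standing upright on the bench, about 0.1 kg: body 24 mm diameter, 48 mm tall, with dark ports; above it a plain round stem 14 mm diameter, 34 mm tall (82 mm in all). Origin at the centre of its foot, z up to the stem. Three or four are there; an absent one reads None. Fully home in a cell its foot is 46 mm below the deck, the stem clear above it.
- piston3: Nickel-plated piston valve standing upright on the bench, about 0.1 kg: body 24 mm diameter, 48 mm tall, with dark ports; above it a plain round stem 14 mm diameter, 34 mm tall (82 mm in all). Origin at the centre of its foot, z up to the stem. Three or four are there; an absent one reads None. Fully home in a cell its foot is 46 mm below the deck, the stem clear above it.
- cover: Loose aluminium dust cover, a hood open below, about 0.4 kg; starts seated on the rack. Outside 120 x 168 mm (its x, y), 66 mm tall, walls 3 mm; inside 114 x 162 mm (4 mm clear of the deck each side), 62 mm deep. On top a wooden grip 18 mm wide (x), 50 long (y), from 66 to 98 mm above the lower edge. Origin at the centre of the lower edge, z up. Fits the rack either way round. There is clear bench on the robot's right (-y).
- casing: Bystander: open brass valve casing tube, 28 mm diameter, 62 mm tall, standing near the pistons; origin at the centre of its foot.
- cap: Bystander: chrome bottom cap, 28 mm diameter, 15 mm tall; origin under its centre.
- lap: Bystander: cast iron lap rod 17 mm diameter with a wooden grip, about 210 mm long, lying along its y; origin on its underside, 30 mm along y from where rod and grip meet.
- paste_jar: Bystander: jar, 60 mm diameter, 60 mm tall, at the far side; origin under its centre.
- oil: Bystander: bottle, 48 mm diameter, 130 mm tall, at the far side; origin under its centre.
Not all that is in view belongs to the job. There is more than one size of the cover; the job needs the smaller.

How it is judged:
By the outcome, as a careful person would: the job done as asked, in the order asked, and still so for the second after the job is handed in, with the robot touching nothing.
Of blank0, blank1, blank2, blank3, blank4, blank5 only 2 to 2 are there at a start; the rules pass over those that are not, and their reading is None.
Of piston0, piston1, piston2, piston3 only 3 to 4 are there at a start; the rules pass over those that are not, and their reading is None.
At some moment in a run one of cover may be knocked a few centimetres aside while the robot is not near it.
It also fails if it takes over 210 s, if anything falls off the work surface, if the arm or the gripper's body presses on something with over 40 N, if the wrist force passes 120 N, or if a joint passes its speed limit or range.

### The arm

A 6-joint arm with a two-finger parallel gripper is mounted at the origin on the work surface. World frame = base frame: x ahead of the robot, y to its left, z up, the work surface at z = 0. Lengths are in m, angles in degrees, forces in N, time in s.
With the tool pointing down it reaches from about 0.4 to 0.825 m from the base axis. Payload 7 kg.
Tool frame: the origin (TCP) lies at the very end of the fingers, on their centre line; the grasp point (between the pads) lies tcp_to_grasp behind it (tcp_to_grasp is the distance from the TCP to the grasp point, in m); x points along the fingers, y is the direction in which the jaws open and shut, and the axes are right-handed (so a half turn about x gives the same grasp; the last joint's range is limited). The gripper opens to 88 mm and grips with 3 to 60 N. Pads are 19 mm wide; open, the fingers measure 130 mm over their backs; the gripper's body (78 mm by 193 mm) begins 47 mm behind the grasp point.
Start: joints at [82.913, 20.546, 0.682, 0, -70.136, -16.507], TCP at [0.27, 0.619, 0.197] pointing down, gripper open.
Joint ranges: [-176.03, 176.03], [-82.01, 121.73], [-58.28, 71.71], [-173.87, 95.51], [-174.79, -0.11], [-173.66, 173.66]. Speed limits (degrees/s): [136.94, 136.94, 172.46, 180, 180, 180].

### API

Orientations are given as [roll, pitch, yaw] about the fixed x, y, z axes, in that order (R = Rz(yaw) Ry(pitch) Rx(roll)).
In Python, from plant import * gives the robot as it stands. The module is installed in compiled form; this text tells all that it offers.
- The arm moves only by the shell command python3 -m pendant 'ROWS'. ROWS is JSON, a list of rows, each an object with "claw": the finger opening in mm, from 0 to 87.6; "linear": the shift along the tool's x, y, z in mm, a list of three; "twist": the turn about the tool's x in rad. In form: [{"claw": claw, "linear": [tx, ty, tz], "twist": twist}, ...]. A call has exactly 10 rows; each row shifts and turns the commanded pose from where the row before left it, along the tool's axes as they then stand; what a row does not reach is not made up. A row lasts 1/12 s, in which the tool goes at most 41.7 mm and 7.16 degrees, less where a joint would pass 70% of its speed; a pose out of reach is approached as far as the arm can. A call with a gripper value outside its range is refused whole. The fingers move at their own pace and stop on an object; the grip force is fixed at half the most. Time passes only in rows, so rows that do not move let the fingers close, or fill a call up. It gives the time, the measured TCP pose, the force and the opening at its end, in the units of the state.
- get_obs(): the state, without advancing time (a new reading comes with each control period).
- snapshot(name): name is "scene" or "side" or "wrist"; returns (picture, depth): 400x640x3 uint8, red, green, blue; 400x640 float32, m along the optical axis (not along the pixel's ray), 0 where there is no reading.
- camera_params(name): a dict with "fx", "fy", "cx", "cy" (pixels), "k1" (the pictures are not rectified: a ray, as slopes to the right and down, at radius r is drawn at 1 + k1 r^2 times it, then the intrinsics apply), "rvec" (rotation vector, rad) and "tvec" (3), from world to camera coordinates, as OpenCV has them. Camera axes: x right, y down, z forward; pixel columns grow to the right and rows downward; lengths in m; the calibration is good to about 2 mm. A picture is of the moment at which its call begins: read the wrist's pose just before it. camera_params takes no time and is no camera call; for the wrist camera it gives the pose at the moment of the call.
- close_job(): hands the job in, once; it reports no verdict.
Trained networks look in the newest picture that a camera, given by its name, has taken for a name from the list of things; names that differ only in an ending like _2 or _b are one class to them, and where a whole thing is asked for, a point or a joint stands for the part that bears it (a point fixed in the world has none). Each returns a list of dicts, best first, with "confidence" (0 to 1); they miss things now and then, are a little off and sometimes report something else, mostly with a low value. They report only what shows in the picture. A call takes as long as a camera call. They do not tell look-alikes from the thing itself.
- boxes_of(camera, target): "xy" ([column, row] in pixels, amid what is visible of it).
The state is a dict: "clock": time; "joint_pos": joint angles; "qvel": joint speeds; "tau": joint torques, N m; "tool_pos": TCP position; "orientation": TCP orientation; "force": force on the tool from outside, world axes, zero at the start; "moment": the same for the moment, N m; "opening": finger opening in m.
Only numpy, scipy, OpenCV 4.12 (cv2) and the standard library are available. Lean on these libraries where they do the work, as an engineer would, in place of code of your own. Each camera call takes 0.05 s, during which the arm holds its last target. There are 200 camera calls.

## Working session

There is one attempt and no reset: what is moved stays moved. The work goes in short steps, Python scripts to look and compute and a shell command to move; the robot and the scene stay as the last step left them, time stands still between calls to the robot, and variables do not carry over. Pictures are saved under pics/ and viewed, about 12 in all and at most 16, crops included, and the job is handed in when it is done.

```bash
mkdir -p pics
cat > h.py <<'E'
from plant import *
import numpy as np, cv2
def cam(n):
    c=camera_params(n); R=cv2.Rodrigues(np.array(c["rvec"],float))[0]; t=np.array(c["tvec"],float).ravel()
    return c,R,t
def undist(c,u,v):
    x=(u-c["cx"])/c["fx"]; y=(v-c["cy"])/c["fy"]; a,b=x,y
    for _ in range(20):
        s=1+c["k1"]*(a*a+b*b); a,b=x/s,y/s
    return a,b
def ray(P,u,v):
    c,R,t=P; a,b=undist(c,u,v); return -R.T@t, R.T@np.array([a,b,np.ones_like(a)]) if np.ndim(a)==0 else R.T@np.stack([a,b,np.ones_like(a)])
def onz(P,u,v,z):
    o,d=ray(P,u,v); return o+d*(z-o[2])/d[2]
def cloud(P,D):
    c,R,t=P; v,u=np.indices(D.shape).astype(float); a,b=undist(c,u,v)
    X=np.stack([a*D,b*D,D],-1)-t; W=X@R; W[D<=0]=np.nan; return W
def proj(P,p):
    c,R,t=P; q=R@np.array(p)+t; a,b=q[0]/q[2],q[1]/q[2]; s=1+c["k1"]*(a*a+b*b)
    return c["cx"]+c["fx"]*a*s, c["cy"]+c["fy"]*b*s
def snap(n,save=None):
    P=cam(n); I,D=snapshot(n)
    if save: cv2.imwrite(f"pics/{save}.png",I[:,:,::-1])
    np.savez(f"/tmp/{n}.npz",I=I,D=D); return P,I,D
E
python3 - <<'E'
from h import *
print(get_obs())
for n in ["scene","side","wrist"]:
    P,I,D=snap(n,n+"0"); c,R,t=P
    print(n,{k:c[k] for k in("fx","cx","cy","k1")},"pos",(-R.T@t).round(3),"fwd",R[2].round(2))
    W=cloud(P,D)
    for k in ["cover","rack","piston0","casing","cap","lap","paste_jar","oil"]:
        for d in boxes_of(n,k):
            if d["confidence"]<.2: continue
            u,v=d["xy"]; print(" ",k,round(d["confidence"],2),[round(u),round(v)],W[int(v),int(u)].round(3))
E
```

```text
{'clock': 0.0, 'joint_pos': array([ 8.29141754e+01,  2.05905015e+01,  6.35785473e-01, -2.20770693e-02,
       -7.01361433e+01, -1.65069414e+01]), 'qvel': array([-0.05089536,  0.02714217, -0.03986543,  0.01902286, -0.02884136,
       -0.06261983]), 'tau': array([ 1.03595576e-03, -5.82718062e+01,  2.93056369e+01,  6.99696064e+00,
        6.87127031e-03, -1.67577477e-04]), 'tool_pos': array([0.26995907, 0.61808922, 0.19604239]), 'orientation': array([  93.64183806,   89.90679976, -109.9584459 ]), 'force': array([ 0.19877449,  0.5952061 , -0.27073874]), 'moment': array([-0.02823481,  0.01799011, -0.02412468]), 'opening': 0.08764495174395244}
scene {'fx': 472.9785171640127, 'cx': 325.35917643382663, 'cy': 202.04237516187135, 'k1': 0.014148169546955077} pos [ 1.195 -0.522  1.019] fwd [-0.52  0.42 -0.74]
  cover 0.97 [328, 208] [ 0.576 -0.014  0.106]
  cover 0.73 [198, 204] [ 0.331 -0.26   0.093]
  rack 0.96 [334, 243] [ 0.632 -0.044  0.04 ]
  piston0 0.66 [418, 192] [0.649 0.251 0.045]
  piston0 0.63 [392, 143] [0.453 0.347 0.047]
  piston0 0.54 [369, 153] [0.445 0.256 0.048]
  piston0 0.2
[... 509 characters left out ...]
174 0.499 0.671] fwd [ 0.42 -0.54 -0.73]
  cover 0.93 [321, 180] [0.527 0.035 0.106]
  cover 0.85 [462, 180] [ 0.278 -0.177  0.093]
  rack 0.82 [318, 213] [0.503 0.073 0.045]
  piston0 0.82 [289, 296] [0.42  0.27  0.047]
  piston0 0.81 [217, 238] [0.632 0.262 0.047]
  piston0 0.77 [249, 322] [0.442 0.357 0.049]
  casing 0.57 [213, 302] [0.521 0.372 0.053]
  casing 0.47 [320, 216] [0.501 0.072 0.039]
  lap 0.95 [277, 158] [ 0.729 -0.034  0.017]
  paste_jar 0.6 [332, 118] [ 0.702 -0.246  0.045]
  oil 0.77 [226, 171] [0.747 0.127 0.076]
wrist {'fx': 327.44347172954645, 'cx': 315.28884638516115, 'cy': 202.31511449409263, 'k1': 0.021137205700697593} pos [0.334 0.59  0.386] fwd [-0.24  0.1  -0.97]
```

```bash
python3 -c "
import cv2,numpy as np
a=cv2.imread('pics/scene0.png');b=cv2.imread('pics/side0.png')
cv2.imwrite('pics/w0.png',np.vstack([a,b])[:, :][:, :640][:800:1][:,:])
im=np.vstack([a,b]); cv2.imwrite('pics/both0.png',cv2.resize(im,(480,600),interpolation=cv2.INTER_AREA))"
```

```text
(no output)
```

View pics/scene0.png

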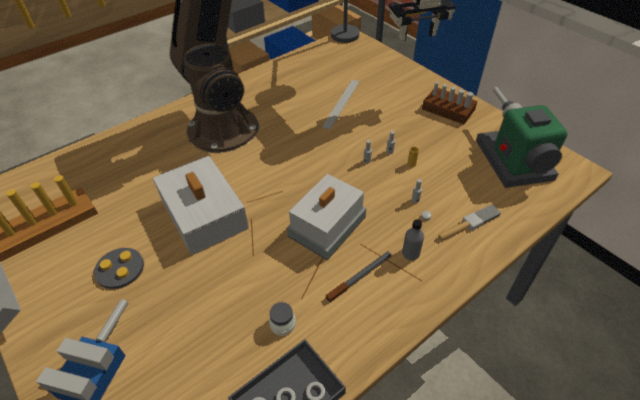

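View pics/side0.png

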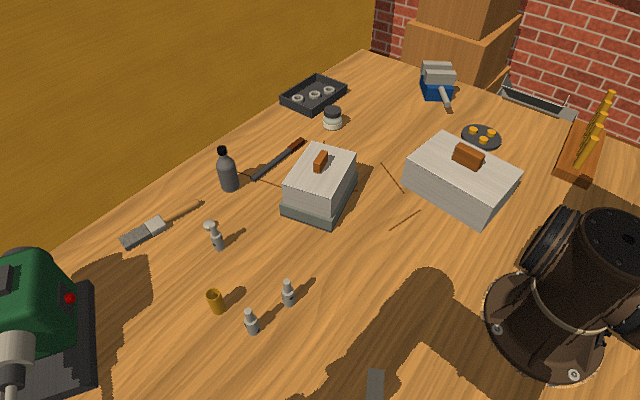

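```bash
cat >> h.py <<'E'
def rect(W,z0,z1,c,r):
    m=(W[...,2]>z0)&(W[...,2]<z1)&(np.hypot(W[...,0]-c[0],W[...,1]-c[1])<r)
    p=W[m]; (cx,cy),(w,h),a=cv2.minAreaRect(np.percentile(p[:,2:],50)*0+p[:,:2].astype(np.float32))
    if w>h: w,h,a=h,w,a+90   # h = long side; its direction angle = a+90
    return len(p),np.round([cx,cy],4),np.round([w,h],4),"long-axis yaw",round((a+90)%180,1),"z",np.median(p[:,2]).round(4)
def refine(W,c,r,lo,hi):
    m=(np.hypot(W[...,0]-c[0],W[...,1]-c[1])<r)&(W[...,2]>lo)&(W[...,2]<hi); return W[m]
E
python3 - <<'E'
from h import *
for n in ["scene","side"]:
    f=np.load(f"/tmp/{n}.npz"); W=cloud(cam(n),f["D"])
    print(n,"covertop",rect(W,.098,.116,(.56,.02),.14))
    print(" grip",rect(W,.125,.15,(.56,.02),.14))
    print(" big",rect(W,.088,.112,(.31,-.22),.2)," grip",rect(W,.118,.15,(.31,-.22),.2))
    for c in [(.642,.256),(.447,.352),(.433,.262),(.535,.36),(.71,.228)]:
        p=refine(W,c,.035,.052,.1); b=refine(W,c,.035,.008,.045)
        print(c,len(p),p.mean(0).round(4) if len(p) else 0,p[:,2].max().round(3) if len(p) else 0,"body",len(b),b.mean(0).round(4))
    # occupied clutter map
    m=(W[...,2]>.02)&(W[...,0]>.2)&(W[...,0]<.9)&(abs(W[...,1])<.6)
    p=W[m]; g=set(map(tuple,(p[:,:2]//.05).astype(int)))
    for i in range(4,18): print("%.2f"%(i*.05),"".join("#" if (i,j) in g else "." for j in range(-12,12)))
E
```

```text
Traceback (most recent call last):
  File "h.py", line 27, in rect
    p=W[m]; (cx,cy),(w,h),a=cv2.minAreaRect(np.percentile(p[:,2:],50)*0+p[:,:2].astype(np.float32))
                            ~~~~~~~~~~~~~~~^^^^^^^^^^^^^^^^^^^^^^^^^^^^^^^^^^^^^^^^^^^^^^^^^^^^^^^^
cv2.error: OpenCV(4.12.0) /io/opencv/modules/imgproc/src/convhull.cpp:143: error: (-215:Assertion failed) total >= 0 && (depth == CV_32F || depth == CV_32S) in function 'convexHull'
```

```bash
sed -i 's/np.percentile(p\[:,2:\],50)\*0+p/p/' h.py
python3 - <<'E'
from h import *
for n in ["scene","side"]:
    f=np.load(f"/tmp/{n}.npz"); W=cloud(cam(n),f["D"])
    print(n,"covertop",rect(W,.098,.116,(.56,.02),.14))
    print(" grip",rect(W,.125,.15,(.56,.02),.14))
    print(" big",rect(W,.088,.112,(.31,-.22),.2)," grip",rect(W,.118,.15,(.31,-.22),.2))
    for c in [(.642,.256),(.447,.352),(.433,.262),(.535,.36),(.71,.228)]:
        p=refine(W,c,.035,.052,.1); b=refine(W,c,.035,.008,.045)
        print(c,len(p),p.mean(0).round(4) if len(p) else 0,p[:,2].max().round(3) if len(p) else 0,"body",len(b),b.mean(0).round(4))
    m=(W[...,2]>.02)&(W[...,0]>.2)&(W[...,0]<.9)&(abs(W[...,1])<.6)
    p=W[m]; g=set(map(tuple,(p[:,:2]//.05).astype(int)))
    for i in range(4,18): print("%.2f"%(i*.05),"".join("#" if (i,j) in g else "." for j in range(-12,12)))
E
```

```text
scene covertop (2157, array([ 0.5566, -0.0023]), array([0.1229, 0.1721]), 'long-axis yaw', 105.1, 'z', np.float64(0.1052))
 grip (140, array([ 0.5582, -0.0029]), array([0.0181, 0.0507]), 'long-axis yaw', 105.0, 'z', np.float64(0.136))
 big (3717, array([ 0.2952, -0.2399]), array([0.1675, 0.2433]), 'long-axis yaw', 172.8, 'z', np.float64(0.0919))  grip (234, array([ 0.2969, -0.2404]), array([0.0257, 0.0724]), 'long-axis yaw', 172.8, 'z', np.float64(0.1353))
(0.642, 0.256) 51 [0.6446 0.2562 0.0702] 0.084 body 85 [0.6477 0.2515 0.0279]
(0.447, 0.352) 46 [0.4475 0.3475 0.0716] 0.085 body 69 [0.451  0.3431 0.0276]
(0.433, 0.262) 46 [0.4336 0.261  0.0696] 0.085 body 72 [0.437  0.2581 0.0264]
(0.535, 0.36) 47 [0.5315 0.36   0.0571] 0.063 body 89 [0.5356 0.3544 0.0288]
(0.71, 0.228) 0 0 0 body 65 [0.7072 0.2315 0.0132]
0.20 .....#####............##
0.25 .##..####.............##
0.30 .##..####...............
0.35 .##..####..............#
0.40 .....####.......####...#
0.45 ##.........###....##....
0.50 #........#####....##....
0.55 #.........#####........#
0.60 ..........####..##.....#
0.65 ..
[... 686 characters left out ...]
 0.352) 105 [0.4413 0.3514 0.0727] 0.084 body 119 [0.4362 0.3545 0.0272]
(0.433, 0.262) 96 [0.4273 0.2661 0.0727] 0.084 body 111 [0.4229 0.2706 0.0268]
(0.535, 0.36) 98 [0.5281 0.362  0.0581] 0.064 body 200 [0.5249 0.3632 0.0292]
(0.71, 0.228) 0 0 0 body 61 [0.7048 0.2367 0.013 ]
0.20 .....#####..............
0.25 .##..#####..............
0.30 .##..####...............
0.35 .##..####...............
0.40 .#...####........###....
0.45 ##........####.....#....
0.50 #........#####....##....
0.55 #.........#####........#
0.60 ..........####..##.....#
0.65 ......##.........#....##
0.70 ......##.....##.......##
0.75 ..#####......##.###..###
0.80 ..#...#..........##...##
0.85 ..#...#.................
```

```bash
cat >> h.py <<'E'
from scipy.spatial.transform import Rotation as Ro
def pose():
    o=get_obs(); R=Ro.from_euler("xyz",o["orientation"],degrees=True).as_matrix(); return o,np.array(o["tool_pos"]),R
def go(target,yaw=None,mod=180):
    "print twist needed then tool shift after twist (mm)"
    o,p,R=pose(); cy=np.degrees(np.arctan2(R[1,1],R[0,1])); tw=0
    if yaw is not None:
        d=(yaw-cy+mod/2)%mod-mod/2; tw=-np.radians(d)  # tool x is down
        R=R@Ro.from_rotvec([tw,0,0]).as_matrix()
    print("at",p.round(4),"jawyaw",cy.round(1),"J6",o["joint_pos"][5].round(1),"| twist",round(tw,3),"then shift mm",(R.T@(np.array(target)-p)*1000).round(1),"F",np.round(o["force"],1),"open",round(o["opening"]*1000,1),"t",round(o["clock"],1))
E
python3 - <<'E'
from h import *
print(tcp_to_grasp if 'tcp_to_grasp' in globals() else 'none'); o,p,R=pose(); print(R.round(3))
go([.555,-.001,.2],15)
import cv2
a=cv2.imread('pics/scene0.png')[170:270,270:450]; b=cv2.imread('pics/side0.png')[130:340,180:390]
a=cv2.resize(a,None,fx=2.2,fy=2.2); b=cv2.resize(b,None,fx=1.8,fy=1.8); c=np.zeros((max(len(a),len(b)),a.shape[1]+b.shape[1],3),np.uint8); c[:len(a),:a.shape[1]]=a; c[:len(b),a.shape[1]:]=b; cv2.imwrite('pics/crop1.png',c)
E
```

```text
0.0188
[[-0.    -0.4   -0.916]
 [-0.    -0.916  0.4  ]
 [-1.     0.    -0.   ]]
at [0.2702 0.6185 0.1969] jawyaw -113.6 J6 -16.5 | twist 0.897 then shift mm [  -3.  -114.8 -672.1] F [ 0.6 -0.4 -0.6] open 87.4 t 1.4
```

View pics/crop1.png

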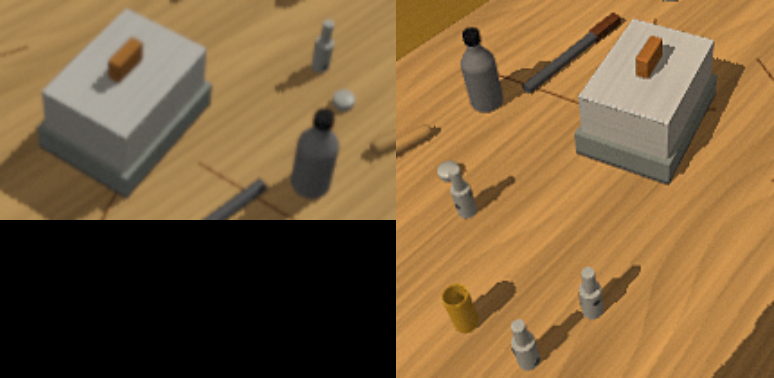

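```bash
python3 -m pendant '[{"claw":60,"linear":[-6,0,0],"twist":0.112},{"claw":60,"linear":[-6,0,0],"twist":0.112},{"claw":60,"linear":[-6,0,0],"twist":0.112},{"claw":60,"linear":[-6,0,0],"twist":0.112},{"claw":60,"linear":[-6,0,0],"twist":0.112},{"claw":60,"linear":[-6,0,0],"twist":0.112},{"claw":60,"linear":[-6,0,0],"twist":0.112},{"claw":60,"linear":[-6,0,0],"twist":0.113},{"claw":60,"linear":[0,-6,-35],"twist":0},{"claw":60,"linear":[0,-6,-35],"twist":0}]'
python3 -m pendant '[{"claw":60,"linear":[0,-6,-35],"twist":0},{"claw":60,"linear":[0,-6,-35],"twist":0},{"claw":60,"linear":[0,-6,-35],"twist":0},{"claw":60,"linear":[0,-6,-35],"twist":0},{"claw":60,"linear":[0,-6,-35],"twist":0},{"claw":60,"linear":[0,-6,-35],"twist":0},{"claw":60,"linear":[0,-6,-35],"twist":0},{"claw":60,"linear":[0,-6,-35],"twist":0},{"claw":60,"linear":[0,-6,-35],"twist":0},{"claw":60,"linear":[0,-6,-35],"twist":0}]'
python3 -m pendant '[{"claw":60,"linear":[0,-6,-35],"twist":0},{"claw":60,"linear":[0,-6,-35],"twist":0},{"claw":60,"linear":[0,-6,-35],"twist":0},{"claw":60,"linear":[0,-6,-35],"twist":0},{"claw":60,"linear":[0,-6,-35],"twist":0},{"claw":60,"linear":[0,-6,-35],"twist":0},{"claw":60,"linear":[0,0,0],"twist":0},{"claw":60,"linear":[0,0,0],"twist":0},{"claw":60,"linear":[0,0,0],"twist":0},{"claw":60,"linear":[0,0,0],"twist":0}]'
python3 - <<'E'
from h import *
go([.555,-.001,.2],15)
P,I,D=snap("wrist","wr1"); W=cloud(P,D); c,R,t=P; print((-R.T@t).round(3),R[2].round(2))
print("top",rect(W,.098,.116,(.56,.0),.14)); print("grip",rect(W,.125,.15,(.56,.0),.14))
print("ledge",rect(W,.03,.05,(.56,.0),.2))
E
```

```text
clock: 2.18
tool_pos: [0.2995, 0.5543, 0.2443]
orientation: [152.3, 90.0, -102.6]
force: [0.9, -0.9, 0.4]
opening: 0.0602
clock: 3.02
tool_pos: [0.4489, 0.2299, 0.2454]
orientation: [-59.0, 89.9, 46.0]
force: [-0.6, 0.6, 0.8]
opening: 0.0599
clock: 3.85
tool_pos: [0.5374, 0.0386, 0.245]
orientation: [-41.2, 90.0, 63.9]
force: [0.5, 0.4, 0.1]
opening: 0.06
at [0.5374 0.0386 0.245 ] jawyaw -165.0 J6 -9.9 | twist 0.001 then shift mm [ 45.   -6.7 -42.8] F [0.5 0.4 0.1] open 60.0 t 3.9
[ 0.556 -0.029  0.434] [-0.07  0.25 -0.97]
top (20109, array([ 0.5555, -0.0021]), array([0.1205, 0.1688]), 'long-axis yaw', 104.9, 'z', np.float64(0.1072))
grip (1113, array([ 0.5558, -0.0021]), array([0.0174, 0.0496]), 'long-axis yaw', 105.0, 'z', np.float64(0.139))
ledge (0, array([0., 0.]), array([0., 0.]), 'long-axis yaw', 90.0, 'z', np.float64(nan))
  return _methods._mean(a, axis=axis, dtype=dtype,
  ret = ret.dtype.type(ret / rcount)
```

```bash
python3 -m pendant '[{"claw":60,"linear":[0,-3.5,-22],"twist":0},{"claw":60,"linear":[0,-3.5,-22],"twist":0},{"claw":60,"linear":[20,0,0],"twist":0},{"claw":60,"linear":[20,0,0],"twist":0},{"claw":60,"linear":[20,0,0],"twist":0},{"claw":60,"linear":[20,0,0],"twist":0},{"claw":60,"linear":[20,0,0],"twist":0},{"claw":60,"linear":[15,0,0],"twist":0},{"claw":60,"linear":[10,0,0],"twist":0},{"claw":60,"linear":[8,0,0],"twist":0}]'
python3 -m pendant '[{"claw":60,"linear":[0,0,0],"twist":0},{"claw":30,"linear":[0,0,0],"twist":0},{"claw":20,"linear":[0,0,0],"twist":0},{"claw":0,"linear":[0,0,0],"twist":0},{"claw":0,"linear":[0,0,0],"twist":0},{"claw":0,"linear":[0,0,0],"twist":0},{"claw":0,"linear":[0,0,0],"twist":0},{"claw":0,"linear":[0,0,0],"twist":0},{"claw":0,"linear":[0,0,0],"twist":0},{"claw":0,"linear":[0,0,0],"twist":0}]'
python3 - <<'E'
from h import *
go([.5556,-.0021,.112],15)
E
```

```text
clock: 4.73
tool_pos: [0.5555, -0.0018, 0.1112]
orientation: [96.1, 90.0, -158.8]
force: [1.0, 0.5, 0.1]
opening: 0.0602
clock: 5.57
tool_pos: [0.5559, -0.0027, 0.112]
orientation: [-140.4, 90.0, -35.3]
force: [0.5, -0.6, -0.3]
opening: 0.0058
at [ 0.5559 -0.0027  0.112 ] jawyaw -165.0 J6 -4.9 | twist 0.0 then shift mm [-0.   0.1  0.6] F [ 0.5 -0.6 -0.3] open 5.8 t 5.6
```

Run:
```python
from h import *
for n in ["scene","side"]:
    P,I,D=snap(n,n+"2"); W=cloud(P,D); print("top",rect(W,.098,.116,(.56,-.02),.17)); 
a=cv2.imread('pics/scene2.png')[130:300,230:430]; b=cv2.imread('pics/side2.png')[110:270,220:420]
cv2.imwrite('pics/crop2.png',np.hstack([cv2.resize(a,(400,340)),cv2.resize(b,(400,340))]))
print(get_obs()["opening"])
```

```text
top (1761, array([ 0.5566, -0.0018]), array([0.1222, 0.1703]), 'long-axis yaw', 104.6, 'z', np.float64(0.1051))
top (2274, array([ 5.542e-01, -3.000e-04]), array([0.1211, 0.1705]), 'long-axis yaw', 104.6, 'z', np.float64(0.1051))
0.0014742496058055602
```

View pics/crop2.png

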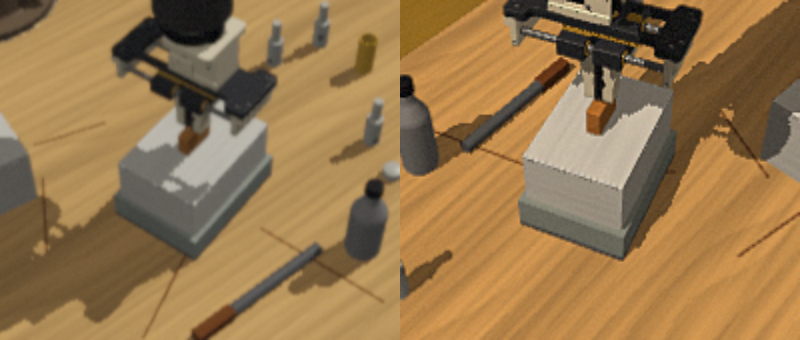

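Run:
```python
from h import *
_,p,_=pose(); ims=[]
for n in ["scene","side"]:
    f=np.load(f"/tmp/{n}.npz"); P=cam(n); I=f["I"][:,:,::-1].copy(); W=cloud(P,f["D"])
    u0,v0=map(int,proj(P,p)); print(n,proj(P,p))
    q=refine(W,p[:2],.06,.112,.35); 
    h=np.histogram(q[:,2],bins=np.arange(.11,.3,.01)); print(h[0])
    for z in (.13,.142,.15,.16,.17,.18): 
        s=q[abs(q[:,2]-z)<.005]; print(z,len(s),s[:,:2].mean(0).round(4) if len(s) else '', np.ptp(s[:,:2],0).round(3) if len(s) else '')
    cv2.drawMarker(I,(u0,v0),(0,0,255),0,8)
    k=I[max(v0-70,0):v0+50,u0-65:u0+65]; ims.append(cv2.resize(k,(390,360),interpolation=cv2.INTER_NEAREST))
cv2.imwrite('pics/crop3.png',np.hstack(ims))
```

```text
scene (np.float64(326.3710695371238), np.float64(200.03487916899488))
[ 33  38  52  26  47  45  30  11   1   9  75 176 127 172 143 105 116  41]
0.13 34 [ 0.5648 -0.0134] [0.018 0.048]
0.142 38 [ 0.5607 -0.0133] [0.03  0.032]
0.15 36 [ 0.5623 -0.0087] [0.036 0.03 ]
0.16 51 [ 0.5616 -0.0088] [0.038 0.028]
0.17 37 [ 0.5614 -0.0104] [0.038 0.028]
0.18 20 [ 0.5641 -0.0104] [0.044 0.023]
side (np.float64(320.2098096711293), np.float64(163.9083327759088))
[ 39  45  76  41  61  62  66  57  10   9 139 261 295 371 230 187 157 117]
0.13 40 [0.5459 0.014 ] [0.016 0.048]
0.142 47 [0.55   0.0109] [0.032 0.034]
0.15 56 [0.5499 0.005 ] [0.034 0.028]
0.16 64 [0.5503 0.0056] [0.033 0.03 ]
0.17 64 [0.5503 0.0058] [0.037 0.031]
0.18 67 [0.5512 0.0076] [0.042 0.019]
```

View pics/crop3.png

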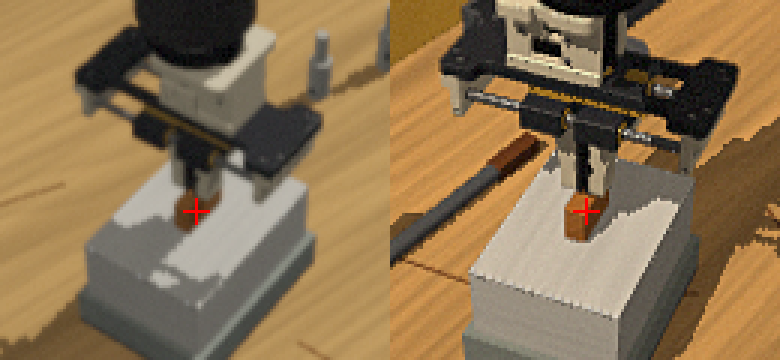

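Run:
```python
from h import *
_,p,R=pose(); print(p)
for n in ["scene","side"]:
    f=np.load(f"/tmp/{n}.npz"); P=cam(n); I=f["I"].astype(int); W=cloud(P,f["D"])
    near=(np.hypot(W[...,0]-p[0],W[...,1]-p[1])<.035)&(W[...,2]>.112)&(W[...,2]<.2)
    brown=near&(I[...,0]-I[...,2]>45); q=W[near&~brown]; b=W[brown]
    print(n,"brown z max",np.percentile(b[:,2],[50,90,98]).round(4),"finger z",np.percentile(q[:,2],[0,2,5,10,20]).round(4))
    # rows: image column scan
    v,u=np.where(near&~brown); k=np.argsort(-v)[:25]; print([(int(u[i]),int(v[i]),W[v[i],u[i]].round(3).tolist()) for i in k[:8]])
```

```text
[ 0.5557986  -0.00267701  0.1119355 ]
scene brown z max [0.131  0.1391 0.1436] finger z [0.1124 0.1134 0.1154 0.1225 0.1465]
[(324, 207, [0.572, -0.024, 0.113]), (324, 206, [0.571, -0.023, 0.116]), (320, 205, [0.56, -0.027, 0.114]), (325, 205, [0.57, -0.019, 0.116]), (319, 204, [0.555, -0.027, 0.113]), (326, 204, [0.569, -0.015, 0.116]), (327, 203, [0.567, -0.01, 0.115]), (319, 203, [0.556, -0.027, 0.119])]
side brown z max [0.137  0.1735 0.1821] finger z [0.1429 0.1439 0.1448 0.1474 0.153 ]
[(324, 158, [0.539, 0.005, 0.144]), (325, 158, [0.536, 0.006, 0.146]), (326, 157, [0.535, 0.003, 0.148]), (322, 157, [0.545, 0.005, 0.144]), (324, 157, [0.541, 0.003, 0.145]), (323, 157, [0.542, 0.005, 0.145]), (321, 157, [0.547, 0.007, 0.144]), (318, 156, [0.554, 0.008, 0.144])]
```

```bash
python3 -m pendant '[{"claw":60,"linear":[0,0,0],"twist":0},{"claw":60,"linear":[0,0,0],"twist":0},{"claw":60,"linear":[0,0,0],"twist":0},{"claw":60,"linear":[0,0,0],"twist":0},{"claw":60,"linear":[0,0,0],"twist":0},{"claw":60,"linear":[0,0,0],"twist":0},{"claw":60,"linear":[0,0,0],"twist":0},{"claw":60,"linear":[0,0,0],"twist":0},{"claw":60,"linear":[0,0,0],"twist":0},{"claw":60,"linear":[0,0,0],"twist":0}]'
python3 - <<'E'
from h import *
_,p,R=pose(); print(p)
ims=[]
for n in ["scene","side"]:
    P,I0,D=snap(n); I=I0.astype(int); W=cloud(P,D)
    L=(W-p)@R   # tool coords
    m=(abs(L[...,1])<.065)&(abs(L[...,1])>.028)&(abs(L[...,2])<.02)&(L[...,0]<.003)&(L[...,0]>-.1)
    q=L[m]; print(n,len(q)); 
    for s in (-1,1):
        k=q[np.sign(q[:,1])==s]; print(s,len(k),np.histogram(k[:,0]*1000,np.arange(-100,5,8))[0], np.median(k[:,1:],0).round(3) if len(k) else '')
    u0,v0=map(int,proj(P,p)); J=I0[:,:,::-1].copy(); cv2.drawMarker(J,(u0,v0),(0,0,255),0,6)
    ims.append(cv2.resize(J[v0-70:v0+50,u0-65:u0+65],(390,360),interpolation=cv2.INTER_NEAREST))
cv2.imwrite('pics/crop4.png',np.hstack(ims))
E
```

```text
clock: 6.5
tool_pos: [0.5558, -0.0027, 0.112]
orientation: [-6.3, 90.0, 98.7]
force: [1.5, -0.0, 0.6]
opening: 0.0584
[ 0.55581434 -0.00265955  0.11195703]
scene 225
-1 86 [ 0  0  0  3 11 19 20 22  8  1  0  0  2] [-0.044 -0.009]
1 139 [ 5  8 10 23 19 19 23 18 13  0  0  0  1] [ 0.033 -0.009]
side 371
-1 221 [ 9 12 24 36 33 28 31 29 19  0  0  0  0] [-0.033  0.01 ]
1 150 [ 2  2  3 24 28 24 29 25 13  0  0  0  0] [0.042 0.011]
```

View pics/crop4.png

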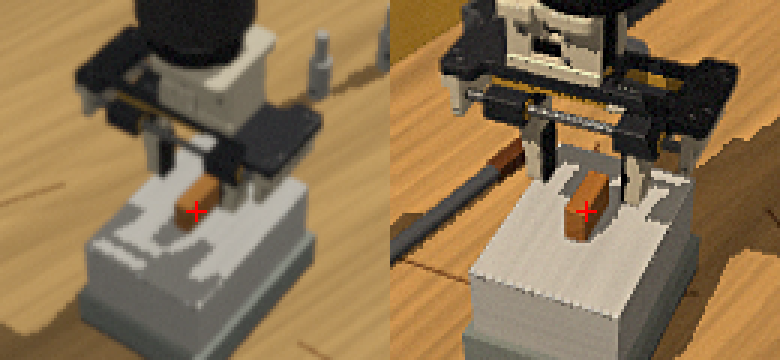

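```bash
python3 -m pendant '[{"claw":60,"linear":[5,0,0],"twist":0},{"claw":60,"linear":[5,0,0],"twist":0},{"claw":60,"linear":[5,0,0],"twist":0},{"claw":60,"linear":[4,0,0],"twist":0},{"claw":60,"linear":[4,0,0],"twist":0},{"claw":60,"linear":[2,0,0],"twist":0},{"claw":60,"linear":[2,0,0],"twist":0},{"claw":60,"linear":[2,0,0],"twist":0},{"claw":60,"linear":[0,0,0],"twist":0},{"claw":60,"linear":[0,0,0],"twist":0}]'
python3 -m pendant '[{"claw":40,"linear":[0,0,0],"twist":0},{"claw":25,"linear":[0,0,0],"twist":0},{"claw":0,"linear":[0,0,0],"twist":0},{"claw":0,"linear":[0,0,0],"twist":0},{"claw":0,"linear":[0,0,0],"twist":0},{"claw":0,"linear":[0,0,0],"twist":0},{"claw":0,"linear":[0,0,0],"twist":0},{"claw":0,"linear":[0,0,0],"twist":0},{"claw":0,"linear":[0,0,0],"twist":0},{"claw":0,"linear":[0,0,0],"twist":0}]'
```

```text
clock: 7.43
tool_pos: [0.5559, -0.0027, 0.083]
orientation: [126.7, 90.0, -128.3]
force: [0.2, -0.0, 0.6]
opening: 0.0604
clock: 8.27
tool_pos: [0.5559, -0.0027, 0.083]
orientation: [-70.9, 90.0, 34.1]
force: [0.3, 0.5, -0.0]
opening: 0.0178
```

```bash
python3 -m pendant '[{"claw":0,"linear":[-3,0,0],"twist":0},{"claw":0,"linear":[-5,0,0],"twist":0},{"claw":0,"linear":[-8,0,0],"twist":0},{"claw":0,"linear":[-10,0,0],"twist":0},{"claw":0,"linear":[-12,0,0],"twist":0},{"claw":0,"linear":[-14,0,0],"twist":0},{"claw":0,"linear":[-14,0,0],"twist":0},{"claw":0,"linear":[-10,0,0],"twist":0},{"claw":0,"linear":[-4,0,0],"twist":0},{"claw":0,"linear":[0,0,0],"twist":0}]'
python3 -m pendant '[{"claw":0,"linear":[0,2,-7],"twist":0},{"claw":0,"linear":[0,4,-15],"twist":0},{"claw":0,"linear":[0,6,-22],"twist":0},{"claw":0,"linear":[0,7,-26],"twist":0},{"claw":0,"linear":[0,7,-26],"twist":0},{"claw":0,"linear":[0,7,-26],"twist":0},{"claw":0,"linear":[0,7,-26],"twist":0},{"claw":0,"linear":[0,7,-26],"twist":0},{"claw":0,"linear":[0,6,-22],"twist":0},{"claw":0,"linear":[0,6,-22],"twist":0}]'
python3 -m pendant '[{"claw":0,"linear":[0,4,-15],"twist":0},{"claw":0,"linear":[0,2,-8],"twist":0},{"claw":0,"linear":[0,1,-5],"twist":0},{"claw":0,"linear":[10,0,0],"twist":0},{"claw":0,"linear":[15,0,0],"twist":0},{"claw":0,"linear":[20,0,0],"twist":0},{"claw":0,"linear":[20,0,0],"twist":0},{"claw":0,"linear":[20,0,0],"twist":0},{"claw":0,"linear":[10,0,0],"twist":0},{"claw":0,"linear":[0,0,0],"twist":0}]'
python3 - <<'E'
from h import *
go([.5559,-.25,.043])
E
```

```text
clock: 9.1
tool_pos: [0.5565, -0.0025, 0.1644]
orientation: [-88.2, 89.9, 16.9]
force: [-0.1, 0.0, -4.7]
opening: 0.018
clock: 9.93
tool_pos: [0.5542, -0.2301, 0.1616]
orientation: [64.5, 89.9, 169.4]
force: [1.3, 0.3, -4.2]
opening: 0.0179
clock: 10.77
tool_pos: [0.5537, -0.2561, 0.0647]
orientation: [60.2, 89.7, 165.3]
force: [-1.3, 0.1, -5.3]
opening: 0.0181
at [ 0.5537 -0.2561  0.0647] jawyaw -165.0 J6 21.6 | twist 0 then shift mm [21.7 -3.8  5.2] F [-1.3  0.1 -5.3] open 18.1 t 10.8
```

```bash
python3 -m pendant '[{"claw":0,"linear":[5,0,0],"twist":0},{"claw":0,"linear":[5,0,0],"twist":0},{"claw":0,"linear":[4,0,0],"twist":0},{"claw":0,"linear":[2,0,0],"twist":0},{"claw":0,"linear":[2,0,0],"twist":0},{"claw":0,"linear":[1,0,0],"twist":0},{"claw":0,"linear":[1,0,0],"twist":0},{"claw":0,"linear":[0.5,0,0],"twist":0},{"claw":0,"linear":[0.5,0,0],"twist":0},{"claw":0,"linear":[0,0,0],"twist":0}]'
```

```text
clock: 11.6
tool_pos: [0.5558, -0.2574, 0.047]
orientation: [-118.2, 90.0, -13.2]
force: [0.6, 0.3, -3.6]
opening: 0.0176
```

```bash
python3 -m pendant '[{"claw":0,"linear":[1,0,0],"twist":0},{"claw":0,"linear":[1,0,0],"twist":0},{"claw":0,"linear":[0.8,0,0],"twist":0},{"claw":0,"linear":[0.5,0,0],"twist":0},{"claw":0,"linear":[0.3,0,0],"twist":0},{"claw":0,"linear":[0.3,0,0],"twist":0},{"claw":0,"linear":[0.3,0,0],"twist":0},{"claw":0,"linear":[0,0,0],"twist":0},{"claw":0,"linear":[0,0,0],"twist":0},{"claw":0,"linear":[0,0,0],"twist":0}]'
```

```text
clock: 12.43
tool_pos: [0.5558, -0.2574, 0.043]
orientation: [-153.1, 90.0, -48.1]
force: [-0.9, 1.3, -1.1]
opening: 0.0178
```

```bash
python3 -m pendant '[{"claw":25,"linear":[0,0,0],"twist":0},{"claw":35,"linear":[0,0,0],"twist":0},{"claw":45,"linear":[0,0,0],"twist":0},{"claw":50,"linear":[0,0,0],"twist":0},{"claw":50,"linear":[-5,0,0],"twist":0},{"claw":50,"linear":[-15,0,0],"twist":0},{"claw":50,"linear":[-30,0,0],"twist":0},{"claw":50,"linear":[-40,0,0],"twist":0},{"claw":50,"linear":[-40,0,0],"twist":0},{"claw":50,"linear":[-40,0,0],"twist":0}]'
python3 -m pendant '[{"claw":60,"linear":[-30,0,0],"twist":0},{"claw":60,"linear":[0,-7,36],"twist":0},{"claw":60,"linear":[0,-7,36],"twist":0},{"claw":60,"linear":[0,-7,36],"twist":0},{"claw":60,"linear":[0,-7,36],"twist":0},{"claw":60,"linear":[0,-7,36],"twist":0},{"claw":60,"linear":[0,-7,36],"twist":0},{"claw":60,"linear":[0,-7,36],"twist":0},{"claw":60,"linear":[0,-8,36],"twist":0},{"claw":60,"linear":[0,0,0],"twist":0}]'
python3 -m pendant '[{"claw":60,"linear":[0,0,0],"twist":0},{"claw":60,"linear":[0,0,0],"twist":0},{"claw":60,"linear":[0,0,0],"twist":0},{"claw":60,"linear":[0,0,0],"twist":0},{"claw":60,"linear":[0,0,0],"twist":0},{"claw":60,"linear":[0,0,0],"twist":0},{"claw":60,"linear":[0,0,0],"twist":0},{"claw":60,"linear":[0,0,0],"twist":0},{"claw":60,"linear":[0,0,0],"twist":0},{"claw":60,"linear":[0,0,0],"twist":0}]'
python3 - <<'E'
from h import *
go([.5374,.0386,.245])
P,I,D=snap("wrist","wr5"); W=cloud(P,D); np.savez("/tmp/wr5.npz",W=W)
print("deck",rect(W,.0555,.064,(.5556,-.002),.1)); print("deck+ledge",rect(W,.034,.066,(.5556,-.002),.135))
P,I,D=snap("side","side5"); W=cloud(P,D); print("cover",rect(W,.058,.074,(.556,-.257),.12)," grip",rect(W,.085,.11,(.556,-.257),.1)); print("deck",rect(W,.0525,.064,(.5556,-.002),.1))
P,I,D=snap("scene","scene5"); W=cloud(P,D); print("cover",rect(W,.058,.074,(.556,-.257),.12));print("deck",rect(W,.0525,.064,(.5556,-.002),.1))
E
```

```text
clock: 13.27
tool_pos: [0.5554, -0.2574, 0.2151]
orientation: [168.9, 90.0, -86.0]
force: [0.9, 0.2, -0.5]
opening: 0.0498
clock: 14.1
tool_pos: [0.5362, 0.0404, 0.2434]
orientation: [-61.1, 89.9, 44.1]
force: [-0.5, -0.3, 0.1]
opening: 0.0599
clock: 14.93
tool_pos: [0.5363, 0.0355, 0.2428]
orientation: [89.0, 90.0, -166.0]
force: [-0.9, 0.2, -0.2]
opening: 0.06
at [0.5363 0.0355 0.2428] jawyaw -165.0 J6 -9.7 | twist 0 then shift mm [-2.2 -1.9  2.7] F [-0.9  0.2 -0.2] open 60.0 t 14.9
deck (8535, array([ 0.555 , -0.0015]), array([0.1061, 0.1547]), 'long-axis yaw', 104.3, 'z', np.float64(0.0587))
deck+ledge (17784, array([ 0.5549, -0.0014]), array([0.1346, 0.1829]), 'long-axis yaw', 104.5, 'z', np.float64(0.0554))
cover (1514, array([ 0.5535, -0.2554]), array([0.1207, 0.1734]), 'long-axis yaw', 104.9, 'z', np.float64(0.0656))  grip (103, array([ 0.553 , -0.2549]), array([0.0178, 0.0506]), 'long-axis yaw', 105.1, 'z', np.float64(0.0967))
deck (1754, array([ 5.54e-01, -3.00e-04]), array([0.1073, 0.159 ]), 'long-axis yaw', 104.3, 'z', np.float64(0.0559))
cover (2698, array([ 0.5565, -0.2557]), array([0.1229, 0.1703]), 'long-axis yaw', 105.1, 'z', np.float64(0.0652))
deck (1450, array([ 0.5559, -0.0006]), array([0.1095, 0.1589]), 'long-axis yaw', 103.4, 'z', np.float64(0.0557))
```

View pics/wr5.png

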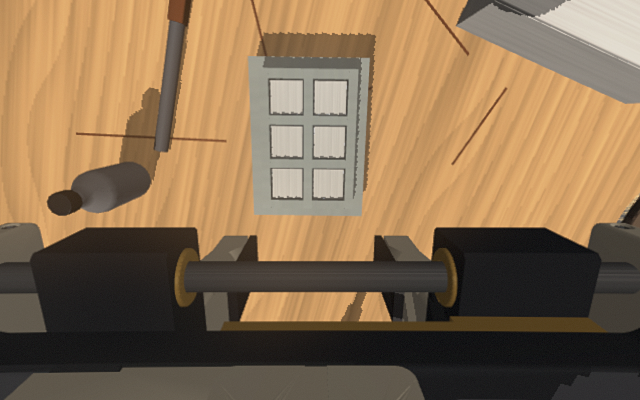

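```bash
python3 -m pendant '[{"claw":60,"linear":[0,-8.4,37.5],"twist":0},{"claw":60,"linear":[0,-8.4,37.5],"twist":0},{"claw":60,"linear":[0,-8.4,37.5],"twist":0},{"claw":60,"linear":[0,-8.4,37.5],"twist":0},{"claw":60,"linear":[0,-8.4,37.5],"twist":0},{"claw":60,"linear":[0,-8.4,37.5],"twist":0},{"claw":60,"linear":[0,-8.4,37.5],"twist":0},{"claw":60,"linear":[0,-8.4,37.5],"twist":0},{"claw":60,"linear":[0,-8.4,37.5],"twist":0},{"claw":60,"linear":[0,-8.4,37.5],"twist":0}]'
python3 -m pendant '[{"claw":60,"linear":[0,0,0],"twist":0},{"claw":60,"linear":[0,0,0],"twist":0},{"claw":60,"linear":[0,0,0],"twist":0},{"claw":60,"linear":[0,0,0],"twist":0},{"claw":60,"linear":[0,0,0],"twist":0},{"claw":60,"linear":[0,0,0],"twist":0},{"claw":60,"linear":[0,0,0],"twist":0},{"claw":60,"linear":[0,0,0],"twist":0},{"claw":60,"linear":[0,0,0],"twist":0},{"claw":60,"linear":[0,0,0],"twist":0}]'
cat > pist.py <<'E'
from h import *
P,I,D=snap("wrist","wp"); W=cloud(P,D); Rt=None
for z0 in (.075,.055):
  m=((W[...,2]>z0)&(W[...,2]<.1)).astype(np.uint8)
  n,l,s,_=cv2.connectedComponentsWithStats(m)
  for i in range(1,n):
    if s[i,4]<15: continue
    q=W[l==i]; tp=q[q[:,2]>np.percentile(q[:,2],90)-.004]; (a,b),(w,h),_=cv2.minAreaRect(tp[:,:2].astype(np.float32))
    print(z0,s[i].tolist(),"top c",np.round([a,b],4),np.round([w,h],4),"zmax",q[:,2].max().round(4))
for d in boxes_of("wrist","piston0")+boxes_of("wrist","casing"): print(round(d["confidence"],2),np.round(d["xy"]),onz(P,*d["xy"],.05).round(3))
go([.52,.42,.245])
E
python3 pist.py
```

```text
clock: 15.92
tool_pos: [0.5198, 0.4215, 0.2428]
orientation: [-105.2, 90.0, -0.2]
force: [1.3, -0.3, -0.3]
opening: 0.0601
clock: 16.75
tool_pos: [0.5204, 0.4193, 0.2429]
orientation: [-53.8, 90.0, 51.2]
force: [0.1, 0.2, 0.9]
opening: 0.0602
0.075 [436, 47, 17, 16, 202] top c [0.4304 0.264 ] [0.0128 0.0126] zmax 0.085
0.075 [394, 130, 15, 14, 158] top c [0.4453 0.3494] [0.0129 0.0132] zmax 0.0855
0.075 [18, 204, 26, 17, 115] top c [0.8025 0.5259] [0.0026 0.0254] zmax 0.0999
0.075 [56, 209, 46, 20, 440] top c [0.7608 0.5236] [0.0043 0.029 ] zmax 0.1
0.055 [430, 47, 23, 19, 301] top c [0.4304 0.264 ] [0.0128 0.0126] zmax 0.085
0.055 [309, 113, 25, 26, 113] top c [0.5294 0.3613] [0.0263 0.0267] zmax 0.0646
0.055 [390, 129, 19, 15, 211] top c [0.4453 0.3494] [0.0129 0.0132] zmax 0.0855
0.055 [18, 204, 26, 17, 115] top c [0.8025 0.5259] [0.0026 0.0254] zmax 0.0999
0.055 [56, 204, 65, 25, 838] top c [0.7608 0.5236] [0.0043 0.029 ] zmax 0.1
0.89 [246.   8.] [0.635 0.268 0.05 ]
0.82 [391. 134.] [0.45 0.35 0.05]
0.58 [432.  60.] [0.431 0.265 0.05 ]
0.75 [327. 132.] [0.521 0.367 0.05 ]
at [0.5203 0.4195 0.2428] jawyaw -165.0 J6 -40.5 | twist 0 then shift mm [-2.2  0.1  0.5] F [0.9 0.1 0. ] open 59.9 t 16.9
```

View pics/wp.png

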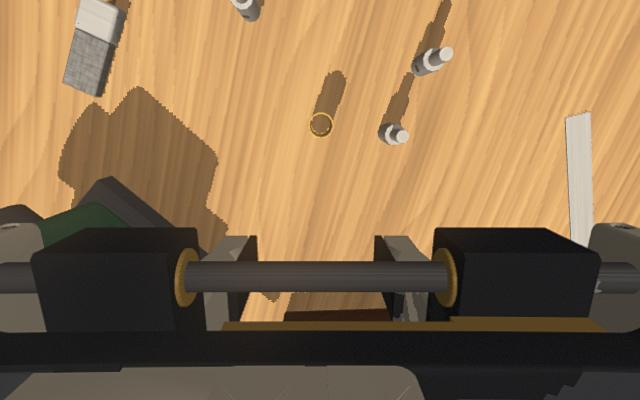

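```bash
python3 -m pendant '[{"claw":42,"linear":[0,30.2,-16.1],"twist":0},{"claw":42,"linear":[0,30.2,-16.1],"twist":0},{"claw":42,"linear":[0,30.3,-16.1],"twist":0},{"claw":42,"linear":[25,0,0],"twist":0},{"claw":42,"linear":[25,0,0],"twist":0},{"claw":42,"linear":[25,0,0],"twist":0},{"claw":42,"linear":[25,0,0],"twist":0},{"claw":42,"linear":[20,0,0],"twist":0},{"claw":42,"linear":[10,0,0],"twist":0},{"claw":42,"linear":[0,0,0],"twist":0}]'
python3 - <<'E'
from h import *
go([.4453,.3494,.025])
E
```

```text
clock: 17.73
tool_pos: [0.4442, 0.3482, 0.1105]
orientation: [127.6, 89.8, -127.4]
force: [-0.6, -0.2, 0.5]
opening: 0.0422
at [0.4442 0.3482 0.1105] jawyaw -165.0 J6 -42.9 | twist 0 then shift mm [85.5 -1.6  1.1] F [-0.6 -0.2  0.5] open 42.2 t 17.7
```

```bash
python3 -m pendant '[{"claw":42,"linear":[15,-0.5,0],"twist":0},{"claw":42,"linear":[15,0,0],"twist":0},{"claw":42,"linear":[15,0,0],"twist":0},{"claw":42,"linear":[12,0,0],"twist":0},{"claw":42,"linear":[10,0,0],"twist":0},{"claw":42,"linear":[8,0,0],"twist":0},{"claw":42,"linear":[6,0,0],"twist":0},{"claw":42,"linear":[5,0,0],"twist":0},{"claw":42,"linear":[0,0,0],"twist":0},{"claw":42,"linear":[0,0,0],"twist":0}]'
python3 - <<'E'
from h import *
go([.4453,.3494,.025])
E
python3 -m pendant '[{"claw":30,"linear":[0,0,0],"twist":0},{"claw":22,"linear":[0,0,0],"twist":0},{"claw":10,"linear":[0,0,0],"twist":0},{"claw":0,"linear":[0,0,0],"twist":0},{"claw":0,"linear":[0,0,0],"twist":0},{"claw":0,"linear":[0,0,0],"twist":0},{"claw":0,"linear":[0,0,0],"twist":0},{"claw":0,"linear":[0,0,0],"twist":0},{"claw":0,"linear":[0,0,0],"twist":0},{"claw":0,"linear":[0,0,0],"twist":0}]'
```

```text
clock: 18.57
tool_pos: [0.4458, 0.3497, 0.027]
orientation: [-88.9, 90.0, 16.2]
force: [0.6, 0.8, 1.2]
opening: 0.0418
at [0.4458 0.3497 0.027 ] jawyaw -165.0 J6 -42.9 | twist 0 then shift mm [ 2.   0.6 -0.1] F [0.6 0.8 1.2] open 41.8 t 18.6
clock: 19.4
tool_pos: [0.4457, 0.3496, 0.0269]
orientation: [-68.1, 90.0, 36.9]
force: [-1.1, -0.4, 2.7]
opening: 0.0134
```

```bash
python3 -m pendant '[{"claw":0,"linear":[-5,0,0],"twist":0},{"claw":0,"linear":[-15,0,0],"twist":0},{"claw":0,"linear":[-25,0,0],"twist":0},{"claw":0,"linear":[-30,0,0],"twist":0},{"claw":0,"linear":[-25,0,0],"twist":0},{"claw":0,"linear":[-10,0.2,-10],"twist":0},{"claw":0,"linear":[0,0.6,-25],"twist":0},{"claw":0,"linear":[0,0.9,-35],"twist":0},{"claw":0,"linear":[0,0.9,-35],"twist":0},{"claw":0,"linear":[0,0.9,-35],"twist":0}]'
python3 -m pendant '[{"claw":0,"linear":[0,0.9,-35],"twist":0},{"claw":0,"linear":[0,0.9,-35],"twist":0},{"claw":0,"linear":[0,0.9,-35],"twist":0},{"claw":0,"linear":[0,0.9,-35],"twist":0},{"claw":0,"linear":[0,0.9,-35],"twist":0},{"claw":0,"linear":[0,0.9,-35],"twist":0},{"claw":0,"linear":[0,0.9,-35],"twist":0},{"claw":0,"linear":[0,0.6,-20],"twist":0},{"claw":0,"linear":[0,0,-10],"twist":0},{"claw":0,"linear":[0,0,0],"twist":0}]'
python3 -m pendant '[{"claw":0,"linear":[0,0,0],"twist":0},{"claw":0,"linear":[5,0,0],"twist":0},{"claw":0,"linear":[5,0,0],"twist":0},{"claw":0,"linear":[5,0,0],"twist":0},{"claw":0,"linear":[5,0,0],"twist":0},{"claw":0,"linear":[5,0,0],"twist":0},{"claw":0,"linear":[5,0,0],"twist":0},{"claw":0,"linear":[0,0,0],"twist":0},{"claw":0,"linear":[0,0,0],"twist":0},{"claw":0,"linear":[0,0,0],"twist":0}]'
python3 - <<'E'
from h import *
go([.5437,-.0540,.085])
P,I,D=snap("scene","sc8"); W=cloud(P,D)
cv2.imwrite('pics/crop8.png',cv2.resize(I[140:290,230:430,::-1],(800,600)))
E
```

```text
clock: 20.23
tool_pos: [0.478, 0.2116, 0.1364]
orientation: [94.1, 90.0, -160.8]
force: [0.2, 0.5, -1.6]
opening: 0.013
clock: 21.07
tool_pos: [0.5427, -0.056, 0.1361]
orientation: [85.7, 89.9, -169.4]
force: [0.1, 0.5, -1.1]
opening: 0.0132
clock: 21.9
tool_pos: [0.5433, -0.054, 0.1069]
orientation: [-143.0, 90.0, -38.0]
force: [0.3, 0.9, -0.6]
opening: 0.013
at [ 0.5433 -0.054   0.1069] jawyaw -165.0 J6 0.1 | twist 0 then shift mm [21.9 -0.4 -0.1] F [ 0.3  0.9 -0.6] open 13.0 t 21.9
```

View pics/crop8.png

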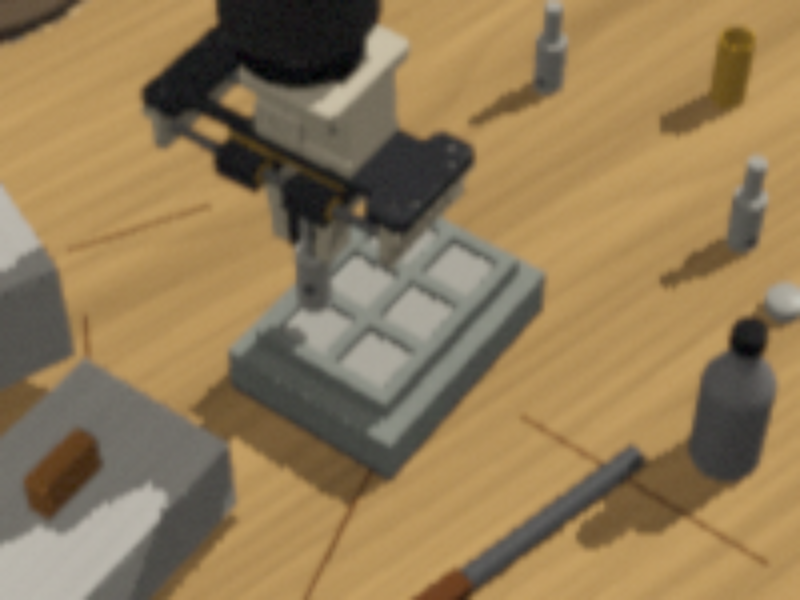

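```bash
python3 -m pendant '[{"claw":0,"linear":[5,0,0],"twist":0},{"claw":0,"linear":[5,0,0],"twist":0},{"claw":0,"linear":[5,0,0],"twist":0},{"claw":0,"linear":[4,0,0],"twist":0},{"claw":0,"linear":[4,0,0],"twist":0},{"claw":0,"linear":[3,0,0],"twist":0},{"claw":0,"linear":[2,0,0],"twist":0},{"claw":0,"linear":[2,0,0],"twist":0},{"claw":0,"linear":[0,0,0],"twist":0},{"claw":0,"linear":[0,0,0],"twist":0}]'
python3 -m pendant '[{"claw":0,"linear":[1,0,0],"twist":0},{"claw":0,"linear":[1,0,0],"twist":0},{"claw":0,"linear":[1,0,0],"twist":0},{"claw":0,"linear":[1,0,0],"twist":0},{"claw":0,"linear":[1,0,0],"twist":0},{"claw":0,"linear":[0.5,0,0],"twist":0},{"claw":0,"linear":[0.5,0,0],"twist":0},{"claw":0,"linear":[0,0,0],"twist":0},{"claw":0,"linear":[0,0,0],"twist":0},{"claw":0,"linear":[0,0,0],"twist":0}]'
```

```text
clock: 22.78
tool_pos: [0.5431, -0.054, 0.0768]
orientation: [155.6, 90.0, -99.4]
force: [-0.1, -0.3, -1.0]
opening: 0.0133
clock: 23.62
tool_pos: [0.544, -0.0542, 0.0728]
orientation: [-117.4, 89.9, -12.3]
force: [-3.4, 0.5, 14.9]
opening: 0.0137
```

```bash
python3 -m pendant '[{"claw":0,"linear":[-5,0,0],"twist":0},{"claw":0,"linear":[-10,0,0],"twist":0},{"claw":0,"linear":[-12,0,0],"twist":0},{"claw":0,"linear":[-10,0,0],"twist":0},{"claw":0,"linear":[0,-16,0],"twist":0},{"claw":0,"linear":[0,-20,-0.5],"twist":0},{"claw":0,"linear":[0,-12,0],"twist":0},{"claw":0,"linear":[0,0,0],"twist":0},{"claw":0,"linear":[0,0,0],"twist":0},{"claw":0,"linear":[0,0,0],"twist":0}]'
python3 - <<'E'
from h import *
go([.5901,-.0420,.071])
E
python3 -m pendant '[{"claw":0,"linear":[8,0,0],"twist":0},{"claw":0,"linear":[8,0,0],"twist":0},{"claw":0,"linear":[7,0,0],"twist":0},{"claw":0,"linear":[5,0,0],"twist":0},{"claw":0,"linear":[3,0,0],"twist":0},{"claw":0,"linear":[2,0,0],"twist":0},{"claw":0,"linear":[1,0,0],"twist":0},{"claw":0,"linear":[0,0,0],"twist":0},{"claw":0,"linear":[0,0,0],"twist":0},{"claw":0,"linear":[0,0,0],"twist":0}]'
python3 -m pendant '[{"claw":0,"linear":[1,0,0],"twist":0},{"claw":0,"linear":[1,0,0],"twist":0},{"claw":0,"linear":[1,0,0],"twist":0},{"claw":0,"linear":[0.5,0,0],"twist":0},{"claw":0,"linear":[0.5,0,0],"twist":0},{"claw":0,"linear":[0,0,0],"twist":0},{"claw":0,"linear":[0,0,0],"twist":0},{"claw":0,"linear":[0,0,0],"twist":0},{"claw":0,"linear":[0,0,0],"twist":0},{"claw":0,"linear":[0,0,0],"twist":0}]'
```

```text
clock: 24.45
tool_pos: [0.5887, -0.0422, 0.1074]
orientation: [77.4, 89.9, -177.6]
force: [0.7, -0.5, -1.4]
opening: 0.013
at [ 0.5887 -0.0422  0.1074] jawyaw -165.0 J6 0.2 | twist 0 then shift mm [36.4 -1.4 -0.2] F [ 0.7 -0.5 -1.4] open 13.0 t 24.4
clock: 25.28
tool_pos: [0.5898, -0.042, 0.0741]
orientation: [-97.1, 90.0, 7.9]
force: [-0.3, -0.5, -0.5]
opening: 0.0128
clock: 26.12
tool_pos: [0.5895, -0.0421, 0.0698]
orientation: [105.4, 90.0, -149.6]
force: [-0.3, -0.1, -0.2]
opening: 0.0135
```

```bash
python3 -m pendant '[{"claw":0,"linear":[4,0,0],"twist":0},{"claw":0,"linear":[4,0,0],"twist":0},{"claw":0,"linear":[4,0,0],"twist":0},{"claw":0,"linear":[4,0,0],"twist":0},{"claw":0,"linear":[4,0,0],"twist":0},{"claw":0,"linear":[3,0,0],"twist":0},{"claw":0,"linear":[2,0,0],"twist":0},{"claw":0,"linear":[1,0,0],"twist":0},{"claw":0,"linear":[1,0,0],"twist":0},{"claw":0,"linear":[0,0,0],"twist":0}]'
python3 -m pendant '[{"claw":0,"linear":[1,0,0],"twist":0},{"claw":0,"linear":[0.5,0,0],"twist":0},{"claw":0,"linear":[0.5,0,0],"twist":0},{"claw":0,"linear":[0.5,0,0],"twist":0},{"claw":0,"linear":[0.5,0,0],"twist":0},{"claw":0,"linear":[0,0,0],"twist":0},{"claw":0,"linear":[0,0,0],"twist":0},{"claw":0,"linear":[0,0,0],"twist":0},{"claw":0,"linear":[0,0,0],"twist":0},{"claw":0,"linear":[0,0,0],"twist":0}]'
```

```text
clock: 26.95
tool_pos: [0.5894, -0.0421, 0.0426]
orientation: [86.5, 90.0, -168.5]
force: [-0.4, 0.3, -0.6]
opening: 0.013
clock: 27.78
tool_pos: [0.5897, -0.0421, 0.0398]
orientation: [-97.8, 90.0, 7.2]
force: [0.9, 0.2, -0.9]
opening: 0.013
```

```bash
python3 -m pendant '[{"claw":0,"linear":[0.5,0,0],"twist":0},{"claw":0,"linear":[0.5,0,0],"twist":0},{"claw":0,"linear":[0.5,0,0],"twist":0},{"claw":0,"linear":[0.5,0,0],"twist":0},{"claw":0,"linear":[0,0,0],"twist":0},{"claw":0,"linear":[0,0,0],"twist":0},{"claw":0,"linear":[0,0,0],"twist":0},{"claw":0,"linear":[0,0,0],"twist":0},{"claw":0,"linear":[0,0,0],"twist":0},{"claw":0,"linear":[0,0,0],"twist":0}]'
```

```text
clock: 28.62
tool_pos: [0.5899, -0.0421, 0.0385]
orientation: [-111.7, 90.0, -6.7]
force: [-1.7, 0.5, 5.8]
opening: 0.0131
```

```bash
python3 -m pendant '[{"claw":20,"linear":[0,0,0],"twist":0},{"claw":26,"linear":[0,0,0],"twist":0},{"claw":26,"linear":[0,0,0],"twist":0},{"claw":26,"linear":[0,0,0],"twist":0},{"claw":26,"linear":[-5,0,0],"twist":0},{"claw":26,"linear":[-15,0,0],"twist":0},{"claw":26,"linear":[-25,0,0],"twist":0},{"claw":26,"linear":[-30,0,0],"twist":0},{"claw":30,"linear":[-25,0,0],"twist":0},{"claw":42,"linear":[0,0,0],"twist":0}]'
python3 -m pendant '[{"claw":42,"linear":[0,7,30],"twist":0},{"claw":42,"linear":[0,8.5,38.4],"twist":0},{"claw":42,"linear":[0,8.5,38.4],"twist":0},{"claw":42,"linear":[0,8.5,38.4],"twist":0},{"claw":42,"linear":[0,8.5,38.4],"twist":0},{"claw":42,"linear":[0,8.5,38.4],"twist":0},{"claw":42,"linear":[0,8.5,38.4],"twist":0},{"claw":42,"linear":[0,8.5,38.4],"twist":0},{"claw":42,"linear":[0,8.4,38.2],"twist":0},{"claw":42,"linear":[0,0,0],"twist":0}]'
python3 -m pendant '[{"claw":42,"linear":[5,0,0],"twist":0},{"claw":42,"linear":[5,0,0],"twist":0},{"claw":42,"linear":[5,0,0],"twist":0},{"claw":42,"linear":[0,0,0],"twist":0},{"claw":42,"linear":[0,0,0],"twist":0},{"claw":42,"linear":[0,0,0],"twist":0},{"claw":42,"linear":[0,0,0],"twist":0},{"claw":42,"linear":[0,0,0],"twist":0},{"claw":42,"linear":[0,0,0],"twist":0},{"claw":42,"linear":[0,0,0],"twist":0}]'
python3 - <<'E'
from h import *
go([.4304,.2640,.026])
P,I,D=snap("scene","sc9"); W=cloud(P,D)
p=refine(W,(.5901,-.042),.02,.065,.12); print("stem in rack",len(p),p.mean(0).round(4),p[:,2].max())
p=refine(W,(.6435,.2585),.03,.06,.1); print("A",len(p),p.mean(0).round(4))
print("cover",rect(W,.058,.074,(.556,-.257),.12))
P,I,D=snap("side","sd9"); W=cloud(P,D)
p=refine(W,(.5901,-.042),.02,.065,.12); print("stem in rack",len(p),p.mean(0).round(4),p[:,2].max())
E
```

```text
clock: 29.45
tool_pos: [0.5929, -0.042, 0.1439]
orientation: [-102.1, 89.5, 3.0]
force: [1.0, -0.0, 0.5]
opening: 0.0323
clock: 30.28
tool_pos: [0.4281, 0.269, 0.1383]
orientation: [-46.6, 89.9, 58.7]
force: [1.9, -0.8, 0.3]
opening: 0.0422
clock: 31.12
tool_pos: [0.4301, 0.264, 0.1229]
orientation: [-57.3, 90.0, 47.7]
force: [0.2, -0.1, 0.1]
opening: 0.042
at [0.4301 0.264  0.1229] jawyaw -165.0 J6 -38.9 | twist 0 then shift mm [96.9 -0.3 -0.1] F [ 0.2 -0.1  0.1] open 42.0 t 31.1
stem in rack 53 [ 0.5925 -0.0443  0.0828] 0.09566610875648986
A 41 [0.6443 0.2561 0.074 ]
cover (2709, array([ 0.5806, -0.2375]), array([0.1241, 0.17  ]), 'long-axis yaw', 104.6, 'z', np.float64(0.0653))<stdin>:8: RuntimeWarning: Mean of empty slice.
  ret = um.true_divide(
Traceback (most recent call last):
ValueError: zero-size array to reduction operation maximum which has no identity
```

```bash
python3 -m pendant '[{"claw":42,"linear":[15,0,0],"twist":0},{"claw":42,"linear":[18,0,0],"twist":0},{"claw":42,"linear":[18,0,0],"twist":0},{"claw":42,"linear":[15,0,0],"twist":0},{"claw":42,"linear":[12,0,0],"twist":0},{"claw":42,"linear":[8,0,0],"twist":0},{"claw":42,"linear":[6,0,0],"twist":0},{"claw":42,"linear":[4,0,0],"twist":0},{"claw":42,"linear":[0,0,0],"twist":0},{"claw":42,"linear":[0,0,0],"twist":0}]'
python3 -m pendant '[{"claw":30,"linear":[0,0,0],"twist":0},{"claw":22,"linear":[0,0,0],"twist":0},{"claw":10,"linear":[0,0,0],"twist":0},{"claw":0,"linear":[0,0,0],"twist":0},{"claw":0,"linear":[0,0,0],"twist":0},{"claw":0,"linear":[0,0,0],"twist":0},{"claw":0,"linear":[0,0,0],"twist":0},{"claw":0,"linear":[0,0,0],"twist":0},{"claw":0,"linear":[0,0,0],"twist":0},{"claw":0,"linear":[0,0,0],"twist":0}]'
python3 - <<'E'
from h import *
go([.5318,-.0075,.026])
E
```

```text
clock: 32.05
tool_pos: [0.4302, 0.2643, 0.0271]
orientation: [-66.9, 90.0, 38.1]
force: [0.6, -0.3, -0.1]
opening: 0.042
clock: 32.88
tool_pos: [0.4301, 0.2641, 0.027]
orientation: [-67.8, 90.0, 37.2]
force: [-1.0, 0.7, 3.7]
opening: 0.0134
at [0.4301 0.2641 0.027 ] jawyaw -165.0 J6 -38.9 | twist 0 then shift mm [   0.9  -27.9 -288.7] F [-1.   0.7  3.7] open 13.4 t 32.9
```

```bash
python3 -m pendant '[{"claw":0,"linear":[-5,0,0],"twist":0},{"claw":0,"linear":[-15,0,0],"twist":0},{"claw":0,"linear":[-25,0,0],"twist":0},{"claw":0,"linear":[-30,0,0],"twist":0},{"claw":0,"linear":[-20,0,0],"twist":0},{"claw":0,"linear":[-10,-0.9,-10],"twist":0},{"claw":0,"linear":[0,-2.4,-25],"twist":0},{"claw":0,"linear":[0,-3.4,-35],"twist":0},{"claw":0,"linear":[0,-3.4,-35],"twist":0},{"claw":0,"linear":[0,-3.4,-35],"twist":0}]'
python3 -m pendant '[{"claw":0,"linear":[0,-3.4,-35],"twist":0},{"claw":0,"linear":[0,-3.4,-35],"twist":0},{"claw":0,"linear":[0,-3.4,-35],"twist":0},{"claw":0,"linear":[0,-2.4,-25],"twist":0},{"claw":0,"linear":[0,-1.8,-18.7],"twist":0},{"claw":0,"linear":[0,0,0],"twist":0},{"claw":0,"linear":[5,0,0],"twist":0},{"claw":0,"linear":[10,0,0],"twist":0},{"claw":0,"linear":[10,0,0],"twist":0},{"claw":0,"linear":[0,0,0],"twist":0}]'
python3 - <<'E'
from h import *
go([.5318,-.0075,.075])
E
```

```text
clock: 33.72
tool_pos: [0.4788, 0.1304, 0.1313]
orientation: [87.9, 89.9, -167.0]
force: [0.5, 0.7, -2.0]
opening: 0.013
clock: 34.55
tool_pos: [0.5295, -0.0073, 0.1038]
orientation: [83.1, 89.8, -171.9]
force: [-0.6, 0.1, -2.3]
opening: 0.0131
at [ 0.5295 -0.0073  0.1038] jawyaw -165.0 J6 -5.3 | twist 0 then shift mm [28.8 -2.3 -0.8] F [-0.6  0.1 -2.3] open 13.1 t 34.5
```

```bash
python3 -m pendant '[{"claw":0,"linear":[7,0,0],"twist":0},{"claw":0,"linear":[7,0,0],"twist":0},{"claw":0,"linear":[7,0,0],"twist":0},{"claw":0,"linear":[5,0,0],"twist":0},{"claw":0,"linear":[3,0,0],"twist":0},{"claw":0,"linear":[1,0,0],"twist":0},{"claw":0,"linear":[1,0,0],"twist":0},{"claw":0,"linear":[0,0,0],"twist":0},{"claw":0,"linear":[0,0,0],"twist":0},{"claw":0,"linear":[0,0,0],"twist":0}]'
python3 -m pendant '[{"claw":0,"linear":[1,0,0],"twist":0},{"claw":0,"linear":[1,0,0],"twist":0},{"claw":0,"linear":[1,0,0],"twist":0},{"claw":0,"linear":[0.5,0,0],"twist":0},{"claw":0,"linear":[0.5,0,0],"twist":0},{"claw":0,"linear":[0.5,0,0],"twist":0},{"claw":0,"linear":[0.5,0,0],"twist":0},{"claw":0,"linear":[0,0,0],"twist":0},{"claw":0,"linear":[0,0,0],"twist":0},{"claw":0,"linear":[0,0,0],"twist":0}]'
```

```text
clock: 35.38
tool_pos: [0.5319, -0.0076, 0.076]
orientation: [-90.9, 90.0, 14.2]
force: [-0.8, 0.8, -1.0]
opening: 0.0132
clock: 36.22
tool_pos: [0.5316, -0.0076, 0.0708]
orientation: [86.2, 90.0, -168.8]
force: [-0.6, -0.1, -0.3]
opening: 0.0128
```

```bash
python3 -m pendant '[{"claw":0,"linear":[1,0,0],"twist":0},{"claw":0,"linear":[1,0,0],"twist":0},{"claw":0,"linear":[1,0,0],"twist":0},{"claw":0,"linear":[1,0,0],"twist":0},{"claw":0,"linear":[1,0,0],"twist":0},{"claw":0,"linear":[0,0,0],"twist":0},{"claw":0,"linear":[0,0,0],"twist":0},{"claw":0,"linear":[0,0,0],"twist":0},{"claw":0,"linear":[0,0,0],"twist":0},{"claw":0,"linear":[0,0,0],"twist":0}]'
python3 -m pendant '[{"claw":0,"linear":[3,0,0],"twist":0},{"claw":0,"linear":[4,0,0],"twist":0},{"claw":0,"linear":[4,0,0],"twist":0},{"claw":0,"linear":[4,0,0],"twist":0},{"claw":0,"linear":[3,0,0],"twist":0},{"claw":0,"linear":[2,0,0],"twist":0},{"claw":0,"linear":[2,0,0],"twist":0},{"claw":0,"linear":[1,0,0],"twist":0},{"claw":0,"linear":[0,0,0],"twist":0},{"claw":0,"linear":[0,0,0],"twist":0}]'
python3 -m pendant '[{"claw":0,"linear":[0.5,0,0],"twist":0},{"claw":0,"linear":[0.5,0,0],"twist":0},{"claw":0,"linear":[0.5,0,0],"twist":0},{"claw":0,"linear":[0.5,0,0],"twist":0},{"claw":0,"linear":[0.5,0,0],"twist":0},{"claw":0,"linear":[0.5,0,0],"twist":0},{"claw":0,"linear":[0,0,0],"twist":0},{"claw":0,"linear":[0,0,0],"twist":0},{"claw":0,"linear":[0,0,0],"twist":0},{"claw":0,"linear":[0,0,0],"twist":0}]'
```

```text
clock: 37.05
tool_pos: [0.5317, -0.0076, 0.0658]
orientation: [143.1, 90.0, -111.8]
force: [-0.9, -1.2, -0.1]
opening: 0.0131
clock: 37.88
tool_pos: [0.5316, -0.0076, 0.0427]
orientation: [103.1, 90.0, -151.8]
force: [-0.8, 0.4, -0.4]
opening: 0.013
clock: 38.72
tool_pos: [0.5317, -0.0076, 0.0398]
orientation: [-97.0, 90.0, 8.0]
force: [0.4, 0.8, -0.2]
opening: 0.0131
```

```bash
python3 -m pendant '[{"claw":0,"linear":[0.5,0,0],"twist":0},{"claw":0,"linear":[0.5,0,0],"twist":0},{"claw":0,"linear":[0.5,0,0],"twist":0},{"claw":0,"linear":[0.3,0,0],"twist":0},{"claw":0,"linear":[0,0,0],"twist":0},{"claw":0,"linear":[0,0,0],"twist":0},{"claw":0,"linear":[0,0,0],"twist":0},{"claw":0,"linear":[0,0,0],"twist":0},{"claw":0,"linear":[0,0,0],"twist":0},{"claw":0,"linear":[0,0,0],"twist":0}]'
```

```text
clock: 39.55
tool_pos: [0.532, -0.0076, 0.0386]
orientation: [-110.7, 90.0, -5.7]
force: [-1.9, -0.5, 5.8]
opening: 0.0132
```

```bash
python3 -m pendant '[{"claw":20,"linear":[0,0,0],"twist":0},{"claw":26,"linear":[0,0,0],"twist":0},{"claw":26,"linear":[0,0,0],"twist":0},{"claw":26,"linear":[0,0,0],"twist":0},{"claw":26,"linear":[-5,0,0],"twist":0},{"claw":26,"linear":[-15,0,0],"twist":0},{"claw":26,"linear":[-25,0,0],"twist":0},{"claw":26,"linear":[-30,0,0],"twist":0},{"claw":30,"linear":[-25,0,0],"twist":0},{"claw":42,"linear":[0,0,0],"twist":0}]'
python3 -m pendant '[{"claw":42,"linear":[0,-19.3,34.2],"twist":0},{"claw":42,"linear":[0,-19.3,34.2],"twist":0},{"claw":42,"linear":[0,-19.3,34.2],"twist":0},{"claw":42,"linear":[0,-19.3,34.2],"twist":0},{"claw":42,"linear":[0,-19.3,34.2],"twist":0},{"claw":42,"linear":[0,-19.3,34.2],"twist":0},{"claw":42,"linear":[0,-19.3,34.2],"twist":0},{"claw":42,"linear":[0,-19.3,34.2],"twist":0},{"claw":42,"linear":[0,-19.3,34.2],"twist":0},{"claw":42,"linear":[0,0,0],"twist":0}]'
python3 -m pendant '[{"claw":42,"linear":[0,0,0],"twist":0},{"claw":42,"linear":[0,0,0],"twist":0},{"claw":42,"linear":[0,0,0],"twist":0},{"claw":42,"linear":[0,0,0],"twist":0},{"claw":42,"linear":[0,0,0],"twist":0},{"claw":42,"linear":[0,0,0],"twist":0},{"claw":42,"linear":[0,0,0],"twist":0},{"claw":42,"linear":[0,0,0],"twist":0},{"claw":42,"linear":[0,0,0],"twist":0},{"claw":42,"linear":[0,0,0],"twist":0}]'
python3 pist.py | grep -v "^0.055"
python3 -c "
from h import *
go([.641,.2585,.026])"
```

```text
clock: 40.38
tool_pos: [0.5349, -0.0071, 0.1437]
orientation: [-96.3, 89.5, 8.8]
force: [1.2, 0.4, -0.2]
opening: 0.0323
clock: 41.22
tool_pos: [0.6207, 0.3407, 0.1366]
orientation: [-93.9, 90.0, 11.3]
force: [0.0, -1.3, 0.1]
opening: 0.0424
clock: 42.05
tool_pos: [0.6197, 0.3346, 0.138]
orientation: [-48.0, 90.0, 57.0]
force: [0.4, 0.0, 0.5]
opening: 0.0422
0.075 [303, 91, 20, 21, 305] top c [0.6422 0.2585] [0.0132 0.0133] zmax 0.0851
0.62 [311. 103.] [0.644 0.259 0.05 ]
0.76 [393. 229.] [0.545 0.344 0.05 ]
at [0.6197 0.3347 0.1379] jawyaw -165.0 J6 -29.2 | twist 0 then shift mm [-107.1   74.2  108.2] F [0.1 0.6 0.4] open 42.2 t 42.2
at [0.6197 0.3347 0.1379] jawyaw -165.0 J6 -29.2 | twist 0 then shift mm [111.9  -0.8 -79.1] F [0.1 0.6 0.4] open 42.2 t 42.2
```

```bash
python3 -m pendant '[{"claw":42,"linear":[0,-0.5,-25],"twist":0},{"claw":42,"linear":[0,-0.5,-30],"twist":0},{"claw":42,"linear":[0,-1,-24.4],"twist":0},{"claw":42,"linear":[0,0,0],"twist":0},{"claw":42,"linear":[5,0,0],"twist":0},{"claw":42,"linear":[10,0,0],"twist":0},{"claw":42,"linear":[10,0,0],"twist":0},{"claw":42,"linear":[10,0,0],"twist":0},{"claw":42,"linear":[0,0,0],"twist":0},{"claw":42,"linear":[0,0,0],"twist":0}]'
python3 - <<'E'
from h import *
go([.6422,.2585,.026])
E
python3 -m pendant '[{"claw":42,"linear":[10,0,0],"twist":0},{"claw":42,"linear":[13,0,0],"twist":0},{"claw":42,"linear":[13,0,0],"twist":0},{"claw":42,"linear":[12,0,0],"twist":0},{"claw":42,"linear":[10,0,0],"twist":0},{"claw":42,"linear":[8,0,0],"twist":0},{"claw":42,"linear":[6,0,0],"twist":0},{"claw":42,"linear":[4,0,0],"twist":0},{"claw":42,"linear":[0,0,0],"twist":0},{"claw":42,"linear":[0,0,0],"twist":0}]'
python3 -m pendant '[{"claw":30,"linear":[0,0,0],"twist":0},{"claw":22,"linear":[0,0,0],"twist":0},{"claw":10,"linear":[0,0,0],"twist":0},{"claw":0,"linear":[0,0,0],"twist":0},{"claw":0,"linear":[0,0,0],"twist":0},{"claw":0,"linear":[0,0,0],"twist":0},{"claw":0,"linear":[0,0,0],"twist":0},{"claw":0,"linear":[0,0,0],"twist":0},{"claw":0,"linear":[0,0,0],"twist":0},{"claw":0,"linear":[0,0,0],"twist":0}]'
python3 - <<'E'
from h import *
go([.5663,.0510,.026])
E
```

```text
clock: 43.03
tool_pos: [0.6414, 0.2587, 0.1014]
orientation: [112.6, 89.9, -142.3]
force: [-0.4, 0.5, 0.8]
opening: 0.0418
at [0.6414 0.2587 0.1014] jawyaw -164.9 J6 -23.0 | twist 0 then shift mm [75.4 -0.9 -0.3] F [-0.4  0.5  0.8] open 41.8 t 43.0
clock: 43.87
tool_pos: [0.6424, 0.2586, 0.0271]
orientation: [-105.8, 90.0, -0.8]
force: [0.1, 0.5, 0.5]
opening: 0.0419
clock: 44.7
tool_pos: [0.6424, 0.2586, 0.0272]
orientation: [-82.3, 90.0, 22.7]
force: [-0.5, -0.9, 2.4]
opening: 0.0133
at [0.6424 0.2586 0.0272] jawyaw -165.0 J6 -23.0 | twist 0 then shift mm [   1.2  127.3 -180.8] F [-0.5 -0.9  2.4] open 13.3 t 44.7
```

```bash
python3 -m pendant '[{"claw":0,"linear":[-5,0,0],"twist":0},{"claw":0,"linear":[-15,0,0],"twist":0},{"claw":0,"linear":[-25,0,0],"twist":0},{"claw":0,"linear":[-30,0,0],"twist":0},{"claw":0,"linear":[-20,0,0],"twist":0},{"claw":0,"linear":[-10,7.3,-10.8],"twist":0},{"claw":0,"linear":[0,14,-20],"twist":0},{"claw":0,"linear":[0,19,-27],"twist":0},{"claw":0,"linear":[0,19,-27],"twist":0},{"claw":0,"linear":[0,19,-27],"twist":0}]'
python3 -m pendant '[{"claw":0,"linear":[0,19,-27],"twist":0},{"claw":0,"linear":[0,17,-24],"twist":0},{"claw":0,"linear":[0,13,-18],"twist":0},{"claw":0,"linear":[0,0,0],"twist":0},{"claw":0,"linear":[0,0,0],"twist":0},{"claw":0,"linear":[5,0,0],"twist":0},{"claw":0,"linear":[10,0,0],"twist":0},{"claw":0,"linear":[10,0,0],"twist":0},{"claw":0,"linear":[0,0,0],"twist":0},{"claw":0,"linear":[0,0,0],"twist":0}]'
python3 - <<'E'
from h import *
go([.5663,.0510,.076])
E
python3 -m pendant '[{"claw":0,"linear":[7,0,0],"twist":0},{"claw":0,"linear":[7,0,0],"twist":0},{"claw":0,"linear":[7,0,0],"twist":0},{"claw":0,"linear":[5,0,0],"twist":0},{"claw":0,"linear":[3,0,0],"twist":0},{"claw":0,"linear":[1,0,0],"twist":0},{"claw":0,"linear":[1,0,0],"twist":0},{"claw":0,"linear":[0,0,0],"twist":0},{"claw":0,"linear":[0,0,0],"twist":0},{"claw":0,"linear":[0,0,0],"twist":0}]'
python3 -m pendant '[{"claw":0,"linear":[1,0,0],"twist":0},{"claw":0,"linear":[1,0,0],"twist":0},{"claw":0,"linear":[1,0,0],"twist":0},{"claw":0,"linear":[0.5,0,0],"twist":0},{"claw":0,"linear":[0.5,0,0],"twist":0},{"claw":0,"linear":[0.5,0,0],"twist":0},{"claw":0,"linear":[0.5,0,0],"twist":0},{"claw":0,"linear":[0,0,0],"twist":0},{"claw":0,"linear":[0,0,0],"twist":0},{"claw":0,"linear":[0,0,0],"twist":0}]'
```

```text
clock: 45.53
tool_pos: [0.594, 0.1286, 0.1313]
orientation: [88.2, 89.9, -166.8]
force: [0.6, -0.6, -1.2]
opening: 0.0131
clock: 46.37
tool_pos: [0.5653, 0.0511, 0.1054]
orientation: [97.9, 89.8, -157.0]
force: [0.3, 0.3, -0.3]
opening: 0.0128
at [0.5653 0.0511 0.1054] jawyaw -164.9 J6 -9.9 | twist 0 then shift mm [29.4 -1.  -0.3] F [ 0.3  0.3 -0.3] open 12.8 t 46.4
clock: 47.2
tool_pos: [0.5663, 0.0509, 0.0763]
orientation: [-87.9, 90.0, 17.1]
force: [0.6, 0.1, -0.6]
opening: 0.013
clock: 48.03
tool_pos: [0.567, 0.0509, 0.073]
orientation: [-105.7, 89.9, -0.7]
force: [-4.3, -0.6, 14.7]
opening: 0.0137
```

```bash
python3 -m pendant '[{"claw":0,"linear":[-5,0,0],"twist":0},{"claw":0,"linear":[-10,0,0],"twist":0},{"claw":0,"linear":[-12,0,0],"twist":0},{"claw":0,"linear":[-10,0,0],"twist":0},{"claw":0,"linear":[0,16,0],"twist":0},{"claw":0,"linear":[0,20,0.4],"twist":0},{"claw":0,"linear":[0,12,0],"twist":0},{"claw":0,"linear":[0,0,0],"twist":0},{"claw":0,"linear":[0,0,0],"twist":0},{"claw":0,"linear":[0,0,0],"twist":0}]'
python3 - <<'E'
from h import *
go([.5199,.0390,.071])
E
python3 -m pendant '[{"claw":0,"linear":[8,0,0],"twist":0},{"claw":0,"linear":[8,0,0],"twist":0},{"claw":0,"linear":[7,0,0],"twist":0},{"claw":0,"linear":[5,0,0],"twist":0},{"claw":0,"linear":[3,0,0],"twist":0},{"claw":0,"linear":[2,0,0],"twist":0},{"claw":0,"linear":[1,0,0],"twist":0},{"claw":0,"linear":[0,0,0],"twist":0},{"claw":0,"linear":[0,0,0],"twist":0},{"claw":0,"linear":[0,0,0],"twist":0}]'
python3 -m pendant '[{"claw":0,"linear":[1,0,0],"twist":0},{"claw":0,"linear":[1,0,0],"twist":0},{"claw":0,"linear":[1,0,0],"twist":0},{"claw":0,"linear":[0.5,0,0],"twist":0},{"claw":0,"linear":[0.5,0,0],"twist":0},{"claw":0,"linear":[0,0,0],"twist":0},{"claw":0,"linear":[0,0,0],"twist":0},{"claw":0,"linear":[0,0,0],"twist":0},{"claw":0,"linear":[0,0,0],"twist":0},{"claw":0,"linear":[0,0,0],"twist":0}]'
```

```text
clock: 48.87
tool_pos: [0.5204, 0.0391, 0.1084]
orientation: [-95.2, 89.9, 9.9]
force: [0.1, 0.3, -1.1]
opening: 0.0129
at [0.5204 0.0391 0.1084] jawyaw -165.0 J6 -10.9 | twist 0 then shift mm [37.4  0.5  0. ] F [ 0.1  0.3 -1.1] open 12.9 t 48.9
clock: 49.7
tool_pos: [0.5199, 0.039, 0.0743]
orientation: [-85.9, 90.0, 19.1]
force: [-1.0, -0.3, -0.6]
opening: 0.0134
clock: 50.53
tool_pos: [0.5196, 0.0389, 0.07]
orientation: [93.3, 90.0, -161.7]
force: [0.3, 0.9, -0.3]
opening: 0.013
```

```bash
python3 -m pendant '[{"claw":0,"linear":[4,0,0],"twist":0},{"claw":0,"linear":[4,0,0],"twist":0},{"claw":0,"linear":[4,0,0],"twist":0},{"claw":0,"linear":[4,0,0],"twist":0},{"claw":0,"linear":[4,0,0],"twist":0},{"claw":0,"linear":[3,0,0],"twist":0},{"claw":0,"linear":[2,0,0],"twist":0},{"claw":0,"linear":[1,0,0],"twist":0},{"claw":0,"linear":[1,0,0],"twist":0},{"claw":0,"linear":[0,0,0],"twist":0}]'
python3 -m pendant '[{"claw":0,"linear":[1,0,0],"twist":0},{"claw":0,"linear":[0.5,0,0],"twist":0},{"claw":0,"linear":[0.5,0,0],"twist":0},{"claw":0,"linear":[0.5,0,0],"twist":0},{"claw":0,"linear":[0.5,0,0],"twist":0},{"claw":0,"linear":[0.5,0,0],"twist":0},{"claw":0,"linear":[0.5,0,0],"twist":0},{"claw":0,"linear":[0,0,0],"twist":0},{"claw":0,"linear":[0,0,0],"twist":0},{"claw":0,"linear":[0,0,0],"twist":0}]'
python3 -m pendant '[{"claw":0,"linear":[0.3,0,0],"twist":0},{"claw":0,"linear":[0.3,0,0],"twist":0},{"claw":0,"linear":[0.3,0,0],"twist":0},{"claw":0,"linear":[0,0,0],"twist":0},{"claw":0,"linear":[0,0,0],"twist":0},{"claw":0,"linear":[0,0,0],"twist":0},{"claw":0,"linear":[0,0,0],"twist":0},{"claw":0,"linear":[0,0,0],"twist":0},{"claw":0,"linear":[0,0,0],"twist":0},{"claw":0,"linear":[0,0,0],"twist":0}]'
```

```text
clock: 51.37
tool_pos: [0.5195, 0.0388, 0.0428]
orientation: [96.0, 90.0, -159.0]
force: [-0.1, -1.0, -0.4]
opening: 0.0134
clock: 52.2
tool_pos: [0.5198, 0.0389, 0.0391]
orientation: [-92.5, 90.0, 12.5]
force: [-0.3, -0.0, 0.7]
opening: 0.0133
clock: 53.03
tool_pos: [0.52, 0.0389, 0.0387]
orientation: [-101.3, 90.0, 3.7]
force: [-1.8, -0.6, 6.5]
opening: 0.0131
```

```bash
python3 -m pendant '[{"claw":20,"linear":[0,0,0],"twist":0},{"claw":26,"linear":[0,0,0],"twist":0},{"claw":26,"linear":[0,0,0],"twist":0},{"claw":26,"linear":[0,0,0],"twist":0},{"claw":26,"linear":[-5,0,0],"twist":0},{"claw":26,"linear":[-15,0,0],"twist":0},{"claw":26,"linear":[-25,0,0],"twist":0},{"claw":26,"linear":[-35,0,0],"twist":0},{"claw":30,"linear":[-40,0,0],"twist":0},{"claw":42,"linear":[-40,0,0],"twist":0}]'
python3 -m pendant '[{"claw":60,"linear":[-35,0,0],"twist":0},{"claw":60,"linear":[-10,0,0],"twist":0},{"claw":60,"linear":[0,0,0],"twist":0},{"claw":60,"linear":[0,0,0],"twist":0},{"claw":60,"linear":[0,0,0],"twist":0},{"claw":60,"linear":[0,0,0],"twist":0},{"claw":60,"linear":[0,0,0],"twist":0},{"claw":60,"linear":[0,0,0],"twist":0},{"claw":60,"linear":[0,0,0],"twist":0},{"claw":60,"linear":[0,0,0],"twist":0}]'
python3 - <<'E'
from h import *
P,I,D=snap("wrist","wr10"); W=cloud(P,D); go([.562,-.198,.245])
print("deck+ledge",rect(W,.034,.066,(.5556,-.002),.135)); 
m=(W[...,2]>.0535)&(W[...,2]<.0625)&(np.hypot(W[...,0]-.555,W[...,1])<.1); print("deck",rect(W,.0535,.0625,(.555,-.002),.1))
for c in [(.5901,-.042),(.5318,-.0075),(.5199,.039)]:
    p=refine(W,c,.02,.07,.12); tp=p[p[:,2]>p[:,2].max()-.006]; print("stem",c,len(p),tp.mean(0).round(4),p[:,2].max().round(4), "expect",0.094)
for n in("scene","side"):
    P,J,D=snap(n,n+"10"); V=cloud(P,D); print(n,"cover",rect(V,.058,.074,(.58,-.237),.125)," grip",rect(V,.085,.11,(.58,-.237),.1),"pistons:",[(round(d["confidence"],2),onz(P,*d["xy"],.045).round(2)) for d in boxes_of(n,"piston0")])
E
```

```text
clock: 53.87
tool_pos: [0.5189, 0.0386, 0.1998]
orientation: [100.3, 89.9, -154.7]
force: [1.3, 1.1, -0.1]
opening: 0.0324
clock: 54.7
tool_pos: [0.5196, 0.0389, 0.2427]
orientation: [99.2, 90.0, -155.8]
force: [-0.3, 0.1, 0.5]
opening: 0.0599
at [0.5196 0.0389 0.2428] jawyaw -165.0 J6 -10.9 | twist 0 then shift mm [  -2.2   20.4 -239.7] F [ 0.3  0.2 -0.1] open 60.1 t 54.8
deck+ledge (15947, array([ 0.5552, -0.0013]), array([0.1348, 0.1828]), 'long-axis yaw', 104.3, 'z', np.float64(0.0556))
deck (10160, array([ 0.5552, -0.0014]), array([0.1068, 0.1548]), 'long-axis yaw', 104.4, 'z', np.float64(0.0587))
stem (0.5901, -0.042) 221 [ 0.5887 -0.0425  0.0948] 0.0971 expect 0.094
stem (0.5318, -0.0075) 155 [ 0.5317 -0.0084  0.0951] 0.0976 expect 0.094
stem (0.5199, 0.039) 180 [0.5197 0.0383 0.095 ] 0.0976 expect 0.094
scene cover (2763, array([ 0.6066, -0.2308]), array([0.1716, 0.1765]), 'long-axis yaw', 15.5, 'z', np.float64(0.0653))  grip (181, array([ 0.5811, -0.2376]), array([0.0216, 0.0494]), 'long-axis yaw', 104.1, 'z', np.float64(0.0961)) pistons: [(0.63, array([0.52, 0.  , 0.05])), (0.47, array([ 0.58, -0.04,  0.05]))]
side cover (1541, array([ 0.6053, -0.2296]), array([0.1739, 0.1778]), 'long-axis yaw', 15.2, 'z', np.float64(0.0656))  grip (104, array([ 0.5782, -0.2365]), array([0.0181, 0.0528]), 'long-axis yaw', 105.0, 'z', np.float64(0.0969)) pistons: [(0.64, array([0.52, 0.03, 0.05])), (0.5, array([ 0.6 , -0.05,  0.05]))]
```

View pics/wr10.png

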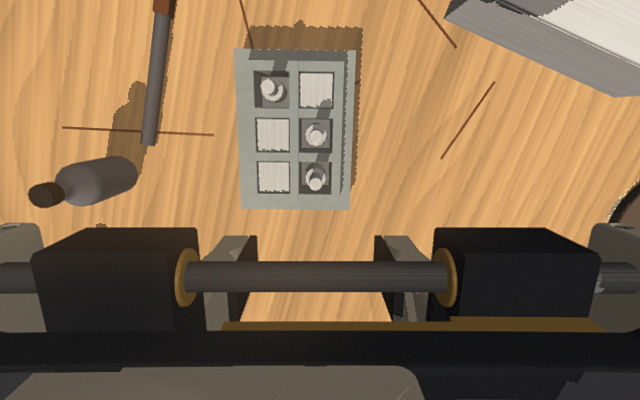

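View pics/scene10.png

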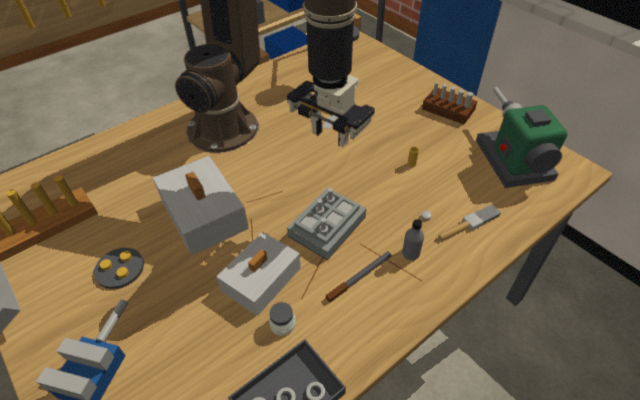

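```bash
python3 -m pendant '[{"claw":60,"linear":[0,1,-15],"twist":0},{"claw":60,"linear":[0,3,-32],"twist":0},{"claw":60,"linear":[0,3,-32],"twist":0},{"claw":60,"linear":[0,3,-32],"twist":0},{"claw":60,"linear":[0,3,-32],"twist":0},{"claw":60,"linear":[0,3,-32],"twist":0},{"claw":60,"linear":[0,3,-32],"twist":0},{"claw":60,"linear":[0,1.4,-32],"twist":0},{"claw":60,"linear":[0,0,0],"twist":0},{"claw":60,"linear":[0,0,0],"twist":0}]'
python3 -m pendant '[{"claw":60,"linear":[0,0,0],"twist":0},{"claw":60,"linear":[0,0,0],"twist":0},{"claw":60,"linear":[0,0,0],"twist":0},{"claw":60,"linear":[0,0,0],"twist":0},{"claw":60,"linear":[0,0,0],"twist":0},{"claw":60,"linear":[0,0,0],"twist":0},{"claw":60,"linear":[0,0,0],"twist":0},{"claw":60,"linear":[0,0,0],"twist":0},{"claw":60,"linear":[0,0,0],"twist":0},{"claw":60,"linear":[0,0,0],"twist":0}]'
python3 - <<'E'
from h import *
P,I,D=snap("wrist","wr11"); W=cloud(P,D)
print("cover",rect(W,.0615,.073,(.5797,-.237),.106)," grip",rect(W,.085,.11,(.5797,-.237),.1))
go([.5797,-.237,.043],14.9)
E
```

```text
clock: 55.78
tool_pos: [0.5617, -0.1988, 0.2424]
orientation: [73.2, 89.9, 178.1]
force: [0.2, 0.2, -0.0]
opening: 0.0598
clock: 56.62
tool_pos: [0.5618, -0.1973, 0.2431]
orientation: [126.9, 90.0, -128.1]
force: [-0.8, 0.1, 0.6]
opening: 0.0602
cover (16256, array([ 0.5801, -0.2383]), array([0.1205, 0.1679]), 'long-axis yaw', 105.1, 'z', np.float64(0.0672))  grip (886, array([ 0.5801, -0.2385]), array([0.0175, 0.0485]), 'long-axis yaw', 105.0, 'z', np.float64(0.099))
at [ 0.5618 -0.1973  0.2431] jawyaw -165.0 J6 15.6 | twist 0.002 then shift mm [200.1  -7.  -43. ] F [ 0.6  0.1 -0.2] open 59.8 t 56.7
```

```bash
python3 -m pendant '[{"claw":60,"linear":[0,-3,-20],"twist":0},{"claw":60,"linear":[0,-4,-24.5],"twist":0},{"claw":60,"linear":[0,0,0],"twist":0},{"claw":60,"linear":[15,0,0],"twist":0},{"claw":60,"linear":[25,0,0],"twist":0},{"claw":60,"linear":[25,0,0],"twist":0},{"claw":60,"linear":[25,0,0],"twist":0},{"claw":60,"linear":[20,0,0],"twist":0},{"claw":60,"linear":[10,0,0],"twist":0},{"claw":60,"linear":[0,0,0],"twist":0}]'
python3 - <<'E'
from h import *
go([.5801,-.2384,.043],15)
E
python3 -m pendant '[{"claw":60,"linear":[15,0,0],"twist":0},{"claw":60,"linear":[15,0,0],"twist":0},{"claw":60,"linear":[15,0,0],"twist":0},{"claw":60,"linear":[12,0,0],"twist":0},{"claw":60,"linear":[10,0,0],"twist":0},{"claw":60,"linear":[6,0,0],"twist":0},{"claw":60,"linear":[4,0,0],"twist":0},{"claw":60,"linear":[2,0,0],"twist":0},{"claw":60,"linear":[0,0,0],"twist":0},{"claw":60,"linear":[0,0,0],"twist":0}]'
python3 - <<'E'
from h import *
go([.5801,-.2384,.043],15)
E
```

```text
clock: 57.5
tool_pos: [0.5785, -0.238, 0.1205]
orientation: [64.3, 89.7, 169.3]
force: [-0.9, -0.1, 0.9]
opening: 0.06
at [ 0.5785 -0.238   0.1205] jawyaw -165.0 J6 19.5 | twist -0.0 then shift mm [77.5 -1.8 -0.9] F [-0.9 -0.1  0.9] open 60.0 t 57.5
clock: 58.33
tool_pos: [0.5805, -0.2385, 0.0446]
orientation: [-122.9, 90.0, -17.9]
force: [0.0, -0.4, 0.6]
opening: 0.0597
at [ 0.5805 -0.2385  0.0446] jawyaw -165.0 J6 19.5 | twist 0.0 then shift mm [1.6 0.4 0.2] F [ 0.  -0.4  0.6] open 59.7 t 58.3
```

```bash
python3 -m pendant '[{"claw":40,"linear":[0,0,0],"twist":0},{"claw":25,"linear":[0,0,0],"twist":0},{"claw":0,"linear":[0,0,0],"twist":0},{"claw":0,"linear":[0,0,0],"twist":0},{"claw":0,"linear":[0,0,0],"twist":0},{"claw":0,"linear":[0,0,0],"twist":0},{"claw":0,"linear":[0,0,0],"twist":0},{"claw":0,"linear":[0,0,0],"twist":0},{"claw":0,"linear":[0,0,0],"twist":0},{"claw":0,"linear":[0,0,0],"twist":0}]'
python3 -m pendant '[{"claw":0,"linear":[-3,0,0],"twist":0},{"claw":0,"linear":[-8,0,0],"twist":0},{"claw":0,"linear":[-14,0,0],"twist":0},{"claw":0,"linear":[-20,0,0],"twist":0},{"claw":0,"linear":[-25,0,0],"twist":0},{"claw":0,"linear":[-25,0,0],"twist":0},{"claw":0,"linear":[-25,0,0],"twist":0},{"claw":0,"linear":[-14,0,0],"twist":0},{"claw":0,"linear":[-6,0,0],"twist":0},{"claw":0,"linear":[0,0,0],"twist":0}]'
python3 -m pendant '[{"claw":0,"linear":[0,-1,7],"twist":0},{"claw":0,"linear":[0,-2,15],"twist":0},{"claw":0,"linear":[0,-3.5,22],"twist":0},{"claw":0,"linear":[0,-4.2,26],"twist":0},{"claw":0,"linear":[0,-4.2,26],"twist":0},{"claw":0,"linear":[0,-4.2,26],"twist":0},{"claw":0,"linear":[0,-4.2,26],"twist":0},{"claw":0,"linear":[0,-4.2,26],"twist":0},{"claw":0,"linear":[0,-3.5,22],"twist":0},{"claw":0,"linear":[0,-3.2,20],"twist":0}]'
python3 -m pendant '[{"claw":0,"linear":[0,-2,12],"twist":0.009},{"claw":0,"linear":[0,-1,7],"twist":0},{"claw":0,"linear":[0,0,0],"twist":0},{"claw":0,"linear":[0,0,0],"twist":0},{"claw":0,"linear":[0,0,0],"twist":0},{"claw":0,"linear":[0,0,0],"twist":0},{"claw":0,"linear":[0,0,0],"twist":0},{"claw":0,"linear":[0,0,0],"twist":0},{"claw":0,"linear":[0,0,0],"twist":0},{"claw":0,"linear":[0,0,0],"twist":0}]'
python3 - <<'E'
from h import *
go([.5551,-.0014,.0846],14.4)
for n in("scene","side"):
    P,J,D=snap(n,n+"12"); V=cloud(P,D); z=get_obs()["tool_pos"][2]-.0446+.066; print(n,"cover",rect(V,z-.008,z+.01,(.555,-.0014),.12))
E
```

```text
clock: 59.17
tool_pos: [0.5802, -0.2384, 0.0441]
orientation: [-137.7, 90.0, -32.6]
force: [0.1, 0.4, -0.7]
opening: 0.0176
clock: 60.0
tool_pos: [0.5807, -0.2385, 0.1858]
orientation: [-108.8, 89.9, -3.8]
force: [-0.1, -0.1, -3.2]
opening: 0.0178
clock: 60.83
tool_pos: [0.5555, -0.0192, 0.1822]
orientation: [80.2, 89.8, -174.7]
force: [-0.4, -0.3, -4.3]
opening: 0.018
clock: 61.67
tool_pos: [0.5553, -0.0021, 0.1841]
orientation: [-89.6, 90.0, 14.9]
force: [-1.2, -0.4, -4.5]
opening: 0.0179
at [ 0.5553 -0.0021  0.1841] jawyaw -165.5 J6 -5.5 | twist 0.001 then shift mm [99.5 -0.   0.7] F [-1.2 -0.4 -4.5] open 17.9 t 61.7
scene cover (1672, array([ 0.556 , -0.0031]), array([0.1232, 0.17  ]), 'long-axis yaw', 104.7, 'z', np.float64(0.2051))
side cover (2306, array([ 5.539e-01, -4.000e-04]), array([0.1215, 0.1713]), 'long-axis yaw', 104.5, 'z', np.float64(0.2054))
```

```bash
python3 -m pendant '[{"claw":0,"linear":[3,0,0.6],"twist":0},{"claw":0,"linear":[6,0,0],"twist":0},{"claw":0,"linear":[10,0,0],"twist":0},{"claw":0,"linear":[12,0,0],"twist":0},{"claw":0,"linear":[12,0,0],"twist":0},{"claw":0,"linear":[10,0,0],"twist":0},{"claw":0,"linear":[7,0,0],"twist":0},{"claw":0,"linear":[5,0,0],"twist":0},{"claw":0,"linear":[0,0,0],"twist":0},{"claw":0,"linear":[0,0,0],"twist":0}]'
python3 - <<'E'
from h import *
go([.5551,-.0014,.0846],14.4)
E
python3 -m pendant '[{"claw":0,"linear":[2,0,0],"twist":0},{"claw":0,"linear":[2,0,0],"twist":0},{"claw":0,"linear":[2,0,0],"twist":0},{"claw":0,"linear":[2,0,0],"twist":0},{"claw":0,"linear":[2,0,0],"twist":0},{"claw":0,"linear":[2,0,0],"twist":0},{"claw":0,"linear":[2,0,0],"twist":0},{"claw":0,"linear":[2,0,0],"twist":0},{"claw":0,"linear":[2,0,0],"twist":0},{"claw":0,"linear":[0,0,0],"twist":0}]'
python3 -m pendant '[{"claw":0,"linear":[2,0,0],"twist":0},{"claw":0,"linear":[2,0,0],"twist":0},{"claw":0,"linear":[1,0,0],"twist":0},{"claw":0,"linear":[1,0,0],"twist":0},{"claw":0,"linear":[1,0,0],"twist":0},{"claw":0,"linear":[1,0,0],"twist":0},{"claw":0,"linear":[1,0,0],"twist":0},{"claw":0,"linear":[1,0,0],"twist":0},{"claw":0,"linear":[1,0,0],"twist":0},{"claw":0,"linear":[0,0,0],"twist":0}]'
```

```text
clock: 62.6
tool_pos: [0.5552, -0.0013, 0.119]
orientation: [129.0, 90.0, -126.5]
force: [-0.3, 0.1, -4.0]
opening: 0.0175
at [ 0.5552 -0.0013  0.119 ] jawyaw -165.5 J6 -5.6 | twist 0.002 then shift mm [34.4  0.1 -0.1] F [-0.3  0.1 -4. ] open 17.5 t 62.6
clock: 63.43
tool_pos: [0.5548, -0.0013, 0.1005]
orientation: [86.9, 90.0, -168.6]
force: [-0.3, -0.3, -4.3]
opening: 0.0177
clock: 64.27
tool_pos: [0.555, -0.0012, 0.0899]
orientation: [80.3, 90.0, -175.2]
force: [-0.5, 0.4, -4.3]
opening: 0.0178
```

```bash
python3 -m pendant '[{"claw":0,"linear":[1,0,0],"twist":0},{"claw":0,"linear":[1,0,0],"twist":0},{"claw":0,"linear":[0.5,0,0],"twist":0},{"claw":0,"linear":[0.5,0,0],"twist":0},{"claw":0,"linear":[0.5,0,0],"twist":0},{"claw":0,"linear":[0.5,0,0],"twist":0},{"claw":0,"linear":[0.3,0,0],"twist":0},{"claw":0,"linear":[0.3,0,0],"twist":0},{"claw":0,"linear":[0,0,0],"twist":0},{"claw":0,"linear":[0,0,0],"twist":0}]'
```

```text
clock: 65.1
tool_pos: [0.5551, -0.0012, 0.0855]
orientation: [98.4, 90.0, -157.1]
force: [0.0, -0.3, -3.8]
opening: 0.0176
```

```bash
python3 -m pendant '[{"claw":0,"linear":[0.4,0,0],"twist":0},{"claw":0,"linear":[0.4,0,0],"twist":0},{"claw":0,"linear":[0.3,0,0],"twist":0},{"claw":0,"linear":[0.2,0,0],"twist":0},{"claw":0,"linear":[0.2,0,0],"twist":0},{"claw":0,"linear":[0,0,0],"twist":0},{"claw":0,"linear":[0,0,0],"twist":0},{"claw":0,"linear":[0,0,0],"twist":0},{"claw":0,"linear":[0,0,0],"twist":0},{"claw":0,"linear":[0,0,0],"twist":0}]'
```

```text
clock: 65.93
tool_pos: [0.5551, -0.0012, 0.0841]
orientation: [-154.7, 90.0, -50.2]
force: [-0.8, 0.4, -1.4]
opening: 0.0177
```

```bash
python3 -m pendant '[{"claw":22,"linear":[0,0,0],"twist":0},{"claw":30,"linear":[0,0,0],"twist":0},{"claw":40,"linear":[0,0,0],"twist":0},{"claw":50,"linear":[0,0,0],"twist":0},{"claw":50,"linear":[0,0,0],"twist":0},{"claw":50,"linear":[-5,0,0],"twist":0},{"claw":50,"linear":[-15,0,0],"twist":0},{"claw":50,"linear":[-30,0,0],"twist":0},{"claw":50,"linear":[-40,0,0],"twist":0},{"claw":50,"linear":[-40,0,0],"twist":0}]'
python3 -m pendant '[{"claw":60,"linear":[-30,0,0],"twist":0},{"claw":60,"linear":[0,-5,35],"twist":0},{"claw":60,"linear":[0,-5,20],"twist":0},{"claw":60,"linear":[0,0,0],"twist":0},{"claw":60,"linear":[0,0,0],"twist":0},{"claw":60,"linear":[0,0,0],"twist":0},{"claw":60,"linear":[0,0,0],"twist":0},{"claw":60,"linear":[0,0,0],"twist":0},{"claw":60,"linear":[0,0,0],"twist":0},{"claw":60,"linear":[0,0,0],"twist":0}]'
python3 - <<'E'
from h import *
ims=[]
for n in("wrist","scene","side"):
    P,I,D=snap(n,n+"13"); W=cloud(P,D); print(n,"cover",rect(W,.098,.116,(.555,-.0014),.13),"ledge+",rect(W,.034,.045,(.555,-.0014),.135)[:4])
    q=refine(W,(.555,-.0014),.08,.1,.112); A=np.c_[q[:,:2]-[.555,-.0014],np.ones(len(q))]; s=np.linalg.lstsq(A,q[:,2],rcond=None)[0]; print("  plane slope deg",np.degrees(s[:2]).round(2),"z",s[2].round(4))
    u,v=map(int,proj(P,[.555,-.0014,.08])); k=I[max(v-75,0):v+75,u-100:u+100,::-1]; ims.append(cv2.resize(k,(390,290)))
cv2.imwrite('pics/fin.png',np.vstack([np.hstack(ims[1:]),np.hstack([ims[0],ims[0]*0])]))
go([.5551,-.0014,.084])
E
```

```text
clock: 66.77
tool_pos: [0.5544, -0.0015, 0.2153]
orientation: [99.7, 89.9, -155.7]
force: [2.2, -0.6, 0.3]
opening: 0.0499
clock: 67.6
tool_pos: [0.551, 0.054, 0.2438]
orientation: [110.7, 90.0, -144.9]
force: [0.7, -0.2, -0.5]
opening: 0.0599
wrist cover (20632, array([ 0.5549, -0.0013]), array([0.1204, 0.1668]), 'long-axis yaw', 104.7, 'z', np.float64(0.1072)) ledge+ (0, array([0., 0.]), array([0., 0.]), 'long-axis yaw')
  plane slope deg [-0.07  0.07] z 0.1072
scene cover (2139, array([ 5.561e-01, -4.000e-04]), array([0.1235, 0.1732]), 'long-axis yaw', 104.8, 'z', np.float64(0.1052)) ledge+ (441, array([ 5.564e-01, -4.000e-04]), array([0.1346, 0.1873]), 'long-axis yaw')
  plane slope deg [-0.02 -0.17] z 0.1053
side cover (2469, array([0.5534, 0.0007]), array([0.1208, 0.1705]), 'long-axis yaw', 104.6, 'z', np.float64(0.1051)) ledge+ (511, array([5.533e-01, 4.000e-04]), array([0.1339, 0.1846]), 'long-axis yaw')
  plane slope deg [0.12 0.05] z 0.1052
at [0.551  0.0543 0.2439] jawyaw -165.5 J6 -11.4 | twist 0 then shift mm [159.9  10.  -54.9] F [-0.2  0.5 -0. ] open 59.7 t 67.8
  return _methods._mean(a, axis=axis, dtype=dtype,
  ret = ret.dtype.type(ret / rcount)
```

View pics/fin.png

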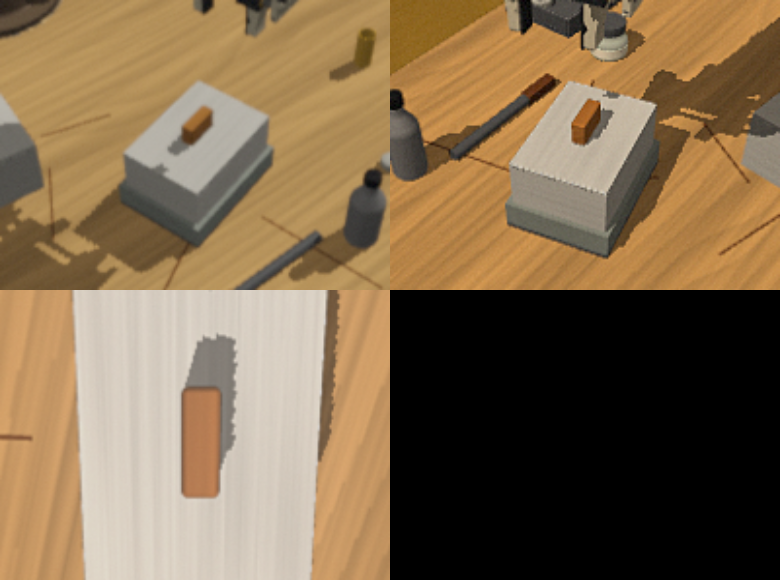

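```bash
python3 -c "
from plant import *
print(close_job())"
```

```text
the job is handed in; nothing more can be done
None
```

The job is done and handed in at about 68 s on the robot clock. All three pistons are in the rack, and the small cover is back on it.

- **Cover off:** I lifted the small cover (measured 121 × 170 mm on top) and stood it on the clear bench to the right of the rack. It was knocked about 3 cm while I was handling the pistons, so I measured it again before picking it up.
- **Pistons:** Using a held piston as the probe, cells 0 and 5 stopped short, with about 15 N at 8 mm, so they hold the blanks. Cells 3, 1 and 2 gave all the way and took the three pistons. Each bottomed out at about 6 N. Their stem tops then measured about 95 mm (94 mm expected), and no piston is left on the bench.
- **Cover back on:** Its top reads 105–107 mm, the same in each camera as at the start. It is level within about 0.2°, centred within about 1 mm, and the gripper is clear of it.

**Disagreements:**
- The fingertips sit about 31 mm higher than the reported tool position. My first grasp on the cover therefore closed on air above the grip, without touching anything. I corrected for this offset in every later move.
- The wrist camera reads heights about 1–2 mm higher than the other two.

I did not measure the other things on the bench again at the end, but no move went near them and the last pictures show nothing out of place.

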